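# Put the measuring instruments back into their fitted case in the litho studio

### The job

Pick the four measuring instruments out from among the printing things - the stand loupe, the dial thickness gauge, the micrometer and the engineer's square - and put them back into the open instrument case, each in the cutout of its own shape and pressed fully home. Leave the small ink jar and the hand roller that lie among them where they are.

Things in the scene. Friction and masses are not known exactly. Their poses are not given: they have to be found in the camera images.
- loupe: Stand loupe (magnifier): upright cylinder 45 mm tall; clear foot 40 mm across, narrow neck, black barrel 41 mm across (22 to 44 mm up) with a lens on top. Grip the barrel. Symmetric about its axis. Origin: centre of the underside. 70 g.
- gauge: Dial thickness gauge lying on its back: round steel dial body, white face, 44 mm across, 26 mm thick, its centre at x +20, y -5 mm; beside it an aluminium C-frame 16 mm thick reaching to x -46 mm, y -12 to +27 mm, open to -y; a small cap ends at x +50. Origin: on the underside. Grip across the dial along y, in its upper 15 mm. 160 g.
- micrometer: Outside micrometer lying flat: grey U-shaped bow 13 mm thick (x -53 to -5, bulging to y -30 mm) and a bright barrel along x at y +8 mm, axis 9 mm up; thimble 18 mm in diameter from x +3 to +42, ratchet to +54 mm. Origin: on the underside. Grip the thimble across y, at x +22 mm. 180 g.
- square: Small engineer's square lying flat (L): dark steel stock, x -32 to -14, y -32 to +32 mm, 16 mm thick; bright blade 3 mm thick from the stock to x +50, y +12 to +32 mm, 6 to 9 mm up. Origin: on the underside. Grip the stock across x, at x -23, y -5 mm. 170 g.
- insert_loupe: Loupe's insert, a grey plate 136 x 96 mm (x, y) in a quarter of the open black case. Top face 10 mm above the cutout's floor, 20 mm above the bench. Origin: plate's middle, on the floor level; here belongs the instrument's origin, x along x. Cutout: central round hole 56 mm wide; three sprung rubber grips on its wall centre and hold the foot: push it down, 3 to 8 N, to the floor.
- insert_gauge: Dial gauge's insert, a grey plate 136 x 96 mm (x, y) in a quarter of the open black case. Top face 10 mm above the cutout's floor, 20 mm above the bench. Origin: plate's middle, on the floor level; here belongs the instrument's origin, x along x. Cutout, 8 mm wider than the gauge: dial pocket x -14 to +58, y -35 to +25 mm, corners cut off, and frame pocket x -54 to +10, y -20 to +35.
- insert_micrometer: Micrometer's insert, a grey plate 136 x 96 mm (x, y) in a quarter of the open black case. Top face 10 mm above the cutout's floor, 20 mm above the bench. Origin: plate's middle, on the floor level; here belongs the instrument's origin, x along x. Cutout: bow x -61 to +4, y -38 to +25 mm; barrel to x +62, y -9 to +25; finger notches x 0 to +45, y -25 to +41.
- insert_square: Square's insert, a grey plate 136 x 96 mm (x, y) in a quarter of the open black case. Top face 10 mm above the cutout's floor, 20 mm above the bench. Origin: plate's middle, on the floor level; here belongs the instrument's origin, x along x. Cutout: stock x -40 to -6, y -40 to +40 mm; blade to x +58, y +4 to +40; finger notches x -58 to +12, y -29 to +19.
- ink_jar: Small glass jar of black ink, aluminium screw lid, 50 mm in diameter, 62 mm tall; loose, to be left alone. Origin: centre of the underside. (The four inserts fill the instrument case two by two, all turned alike; which is in which quarter varies. The case's rim stands 28 mm above the bench.)
- brayer: Hand roller (brayer) lying on the bench: black rubber roller 34 mm in diameter, 64 mm wide, in a wire frame with a wooden handle; 160 mm long, 35 mm high; loose, to be left alone. Origin: on the bench, 61 mm from the roller's axis; the handle points to +x.
Mind the look-alikes: they are no part of the job. What is shaped like the loupe but red is not meant.

How it is judged:
By the outcome, as a careful person would: the job done as asked, in the order asked, and still so for the second after the job is handed in, with the robot touching nothing.
It also fails if it takes over 104 s, if anything falls off the work surface, if the arm or the gripper's body presses on something with over 40 N, if the wrist force passes 120 N, or if a joint passes its speed limit or range.

### The arm

A 7-joint arm with a two-finger parallel gripper is mounted at the origin on the work surface. World frame = base frame: x ahead of the robot, y to its left, z up, the work surface at z = 0. Lengths are in m, angles in rad, forces in N, time in s.
With the tool pointing down it reaches from about 0.4 to 0.85 m from the base axis. Payload 4.5 kg.
Tool frame: the origin (TCP) lies midway between the tips of the shut fingers; the grasp point (between the pads) lies r.grip_point_offset behind it (r.grip_point_offset is the distance from the TCP to the grasp point, in m); z points along the fingers, y is the line along which they close (so a half turn about z gives the same grasp; the last joint's range is limited). The gripper opens to 88 mm and grips with 3 to 60 N. Pads are 18 mm wide; open, the fingers measure 123 mm over their backs; the gripper's body (75 mm by 187 mm) begins 45 mm behind the grasp point.
Start: joints at [-1.262, 0.689, -0.195, 1.565, 0.157, 0.902, -0.215], TCP at [0.17, 0.602, 0.239] pointing down, gripper open.
Joint ranges: [-3.01, 3.01], [-0.46, 2.08], [-1.47, 1.51], [0.13, 2.56], [-1, 4.14], [0.04, 2.09], [-2.66, 2.66]. Speed limits (rad/s): [2.57, 2.57, 3.14, 3.14, 3.14, 3.14, 3.14].

### API

Orientations are given as a unit quaternion [x, y, z, w].
In Python, from plant import r gives the robot as it stands.
- The arm moves only by the shell command python3 -m jog 'ROWS' [FORCE]. ROWS is JSON, a list of rows, each an object of numbers: "wx", "wy", "wz": the turn, a rotation vector about the world's x, y, z as a fraction of full scale; "dx", "dy", "dz": the shift along the world's x, y, z as a fraction of full scale; "hand": the closure, from 0 (fully open) to 1 (shut). In form: [{"wx": .., "wy": .., "wz": .., "dx": .., "dy": .., "dz": .., "hand": ..}, ...]. A call has 1 to 5 rows; each row shifts and turns the commanded pose from where the row before left it; what a row does not reach is not made up. Full scale, the value 1, is 0.25 m for a shift and 2 rad for a turn. A row lasts 1/12 s, in which the tool goes at most 41.7 mm and 7.16 degrees, less where a joint would pass 70% of its speed; a pose out of reach is approached as far as the arm can. A call with a number of a shift or a turn outside -1 to 1 is refused whole. A call with a gripper value outside its range is refused whole. The fingers move at their own pace and stop on an object; FORCE is the grip in N (left out, the last holds). Time passes only in rows, so rows that do not move let the fingers close. It gives the time, the measured TCP pose, the force, the opening and the grip force at its end, in the units of the state.
- r.get_state(): the state, without advancing time (a new reading comes with each control period).
- r.snapshot(name): name is "scene" or "top" or "wrist"; returns the picture (420x560x3 uint8, red, green, blue); there is no depth.
- r.camera_info(name): a dict with "mtx" (3x3 intrinsics, pixels), "k1" (the pictures are not rectified: a ray, as slopes to the right and down, at radius r is drawn at 1 + k1 r^2 times it, then the intrinsics apply), "R" (3x3) and "t" (3): a world point X has camera coordinates R X + t. Camera axes: x right, y down, z forward; pixel columns grow to the right and rows downward; lengths in m; the calibration is good to about 2 mm. A picture is of the moment at which its call begins: read the wrist's pose just before it. camera_info takes no time and is no camera call; for the wrist camera it gives the pose at the moment of the call.
- r.finish_job(): hands the job in; it is judged then, once.
Trained networks look in the newest picture that a camera, given by its name, has taken for a name from the list of things; names that differ only in an ending like _2 or _b are one class to them, and where a whole thing is asked for, a point or a joint stands for the part that bears it (a point fixed in the world has none). Each returns a list of dicts, best first, with "p" (0 to 1); they miss things now and then, are a little off and sometimes report something else, mostly with a low value. They report only what shows in the picture. A call takes as long as a camera call. They do not tell look-alikes from the thing itself.
- r.search_frame(camera, query): "bbox" ([left, top, right, bottom] in pixels, round what is visible of it).
- r.masks_of(camera, query): "region" (420x560 bool, what is visible of it) and "bbox" ([left, top, right, bottom] in pixels, round what is visible of it).
The state is a dict: "clock": time; "q": joint angles; "qd": joint speeds; "joint_torque": joint torques, N m; "tool_pos": TCP position; "eef_rot": TCP orientation; "contact_force": force on the tool from outside, world axes, zero at the start; "moment": the same for the moment, N m; "opening": opening from 0.0 (shut) to 1.0 (fully open); "finger_force": force on a finger pad.
Only numpy, scipy, OpenCV 4.12 (cv2) and the standard library are available. Lean on these libraries where they do the work, as an engineer would, in place of code of your own. Each camera call takes 0.05 s, during which the arm holds its last target. There are 200 camera calls.

## Working session

There is one attempt and no reset: what is moved stays moved. The work goes in short steps, Python scripts to look and compute and a shell command to move; the robot and the scene stay as the last step left them, time stands still between calls to the robot, and variables do not carry over. Pictures are saved under pics/ and viewed, at most 14 in all, crops included, and the job is handed in when it is done.

```bash
mkdir -p pics; ls
python3 - <<'E'
from plant import r
import cv2
for n in ("top","scene"):
    cv2.imwrite(f"pics/{n}0.png", r.snapshot(n)[:,:,::-1])
for n in ["loupe","gauge","micrometer","square","insert_loupe","insert_gauge","insert_micrometer","insert_square","ink_jar","brayer"]:
    print(n,[(round(d["p"],2),[int(v) for v in d["bbox"]]) for d in r.search_frame("top",n)][:4])
c=r.camera_info("top");print(c, r.grip_point_offset)
s=r.get_state();print(s["tool_pos"],s["eef_rot"],s["clock"],s["contact_force"])
E
```

```text
pics
loupe [(0.64, [136, 178, 152, 196]), (0.63, [148, 151, 164, 166]), (0.57, [164, 177, 177, 195])]
gauge [(0.85, [361, 215, 379, 244])]
micrometer [(0.55, [244, 191, 279, 242]), (0.49, [172, 203, 198, 240])]
square [(0.65, [394, 185, 422, 209]), (0.31, [183, 149, 200, 170])]
insert_loupe [(0.83, [242, 194, 281, 242]), (0.36, [359, 212, 378, 246])]
insert_gauge [(0.65, [272, 141, 312, 189])]
insert_micrometer [(0.68, [234, 145, 277, 194])]
insert_square [(0.95, [276, 186, 313, 233]), (0.33, [182, 149, 198, 170])]
ink_jar [(0.54, [180, 147, 199, 172])]
brayer [(0.85, [111, 224, 146, 283])]
{'mtx': array([[438.04237857,   0.        , 277.27047086],
       [  0.        , 438.04237857, 208.85077489],
       [  0.        ,   0.        ,   1.        ]]), 'k1': -0.11950165409972424, 'R': array([[ 0.00539449, -0.99994524,  0.00896752],
       [-0.98329247, -0.00693593, -0.18190053],
       [ 0.18195277, -0.00783643, -0.98327605]]), 't': array([-0.01110306,  0.4846818 ,  1.20540567])} 0.0187
[0.16957239 0.60158715 0.23877731] [1.36933554e-01 9.90580233e-01 6.09261780e-05 1.06914351e-05] 0.6 [-0.10221999 -0.10686095  0.87873881]
```

View pics/top0.png

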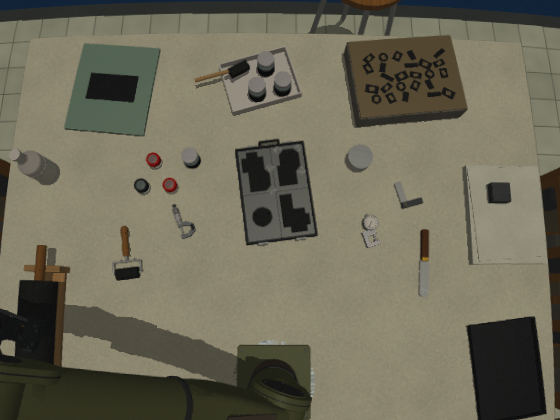

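View pics/scene0.png

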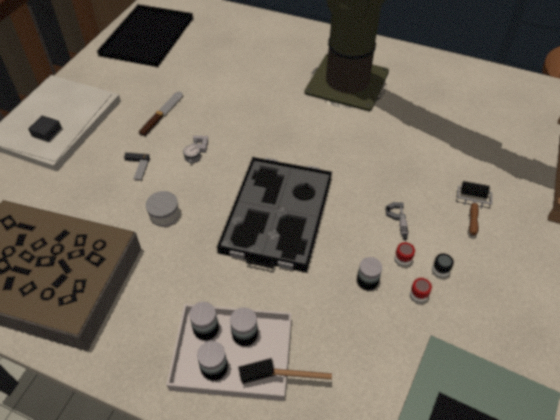

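Loupe-like things in the top picture: black barrel (141,185), red (153,159) and red (169,184). The black one fits the description. The others are gauge (370,230), micrometer (184,222) and square (408,196). Other look-alikes are the knife at (424,260), the jars in the tray and the tin at (360,157). The case is at (277,190).

```bash
cat > h.py <<'E'
from plant import r
import numpy as np, cv2
from scipy.spatial.transform import Rotation as Ro
def p2w(c,uv,z):
    uv=np.array(uv,float).reshape(-1,1,2)
    n=cv2.undistortPoints(uv,c["mtx"],np.array([c["k1"],0,0,0.])).reshape(-1,2)
    R,t=np.array(c["R"]),np.array(c["t"])
    d=np.c_[n,np.ones(len(n))]@R; o=-R.T@t
    return o+d*((z-o[2])/d[:,2])[:,None]
def w2p(c,X):
    X=np.array(X,float).reshape(-1,3)
    return cv2.projectPoints(X,cv2.Rodrigues(np.array(c["R"]))[0],np.array(c["t"]),c["mtx"],np.array([c["k1"],0,0,0.]))[0].reshape(-1,2)
def yaw():
    s=r.get_state();M=Ro.from_quat(s["eef_rot"]).as_matrix();return s["tool_pos"],np.degrees(np.arctan2(M[1,1],M[0,1])),M[:,2]
E
python3 - <<'E'
from h import *
np.set_printoptions(precision=3,suppress=True)
c=r.camera_info("top")
for n,uv,z in [("loupe",(141,185),.04),("red1",(153,159),.04),("red2",(169,184),.04),("jar",(190,157),.06),("mic",(184,222),.01),("brayer",(127,255),.02),("gauge",(370,230),.02),("square",(408,196),.01),("case",(277,192),.02),("insTL",(258,170),.02),("insTR",(290,166),.02),("insBL",(263,216),.02),("insBR",(295,212),.02)]:
    print(n,p2w(c,uv,z)[0])
p,y,z=yaw();print(p,y,z)
w=r.camera_info("wrist");R=np.array(w["R"]);o=-R.T@np.array(w["t"])
M=Ro.from_quat(r.get_state()["eef_rot"]).as_matrix()
print("cam in tool",M.T@(o-p),"\n",R@M,w["mtx"],w["k1"])
E
```

```text
loupe [0.554 0.39  0.04 ]
red1 [0.633 0.36  0.04 ]
red2 [0.557 0.307 0.04 ]
jar [0.633 0.245 0.06 ]
mic [0.45  0.265 0.01 ]
brayer [0.351 0.425 0.02 ]
gauge [ 0.429 -0.278  0.02 ]
square [ 0.533 -0.399  0.01 ]
case [ 0.54  -0.007  0.02 ]
insTL [0.606 0.049 0.02 ]
insTR [ 0.619 -0.045  0.02 ]
insBL [0.468 0.033 0.02 ]
insBR [ 0.48 -0.06  0.02]
[0.17  0.602 0.239] 74.25911427094375 [ 0.  0. -1.]
cam in tool [ 0.082  0.001 -0.146] 
 [[ 0.     1.     0.001]
 [-0.949  0.001 -0.315]
 [-0.315 -0.     0.949]] [[318.299   0.    277.574]
 [  0.    318.299 210.757]
 [  0.      0.      1.   ]] -0.06482655961777653
```

```bash
A='{"dx":0.12,"dy":-0.108}'; 
python3 -m jog '[{"dx":0.12,"dy":-0.108},{"dx":0.12,"dy":-0.108},{"dx":0.12,"dy":-0.108},{"dx":0.12,"dy":-0.108},{"dx":0.12,"dy":-0.108}]'
python3 -m jog '[{"dx":0.12,"dy":-0.108},{"dx":0.12,"dy":-0.108},{"dx":0.12,"dy":-0.108},{"dx":0.12,"dy":-0.108},{"dx":0,"dy":0}]'
python3 - <<'E'
from h import *
np.set_printoptions(precision=4,suppress=True)
im=r.snapshot("wrist");cv2.imwrite("pics/w1.png",im[:,:,::-1]);c=r.camera_info("wrist")
print(yaw())
for n in ["loupe","micrometer","ink_jar","brayer"]:
  for d in r.masks_of("wrist",n)[:3]:
    m=d["region"];ys,xs=np.nonzero(m);print(n,round(d["p"],2),np.int32(d["bbox"]),m.sum(),xs.mean(),ys.mean(),p2w(c,(xs.mean(),ys.mean()),.01)[0])
E
```

```text
(array([0.1696, 0.6016, 0.2388]), np.float64(74.25547522803808), array([ 0.0001,  0.0001, -1.    ]))
micrometer 0.66 [129 386 149 403] 187 137.84491978609626 396.5668449197861 [0.4532 0.2886 0.01  ]
brayer 0.85 [177 283 229 376] 907 204.5898566703418 326.5843439911797 [0.3501 0.4432 0.01  ]invalid input
invalid input
```

View pics/w1.png

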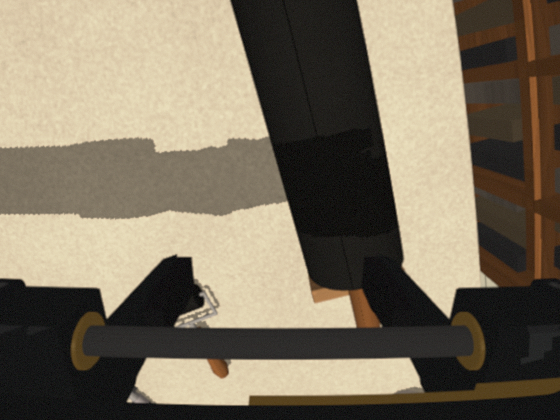

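```bash
python3 -m jog '[{"wx":0,"wy":0,"wz":0,"dx":0.132,"dy":-0.083,"dz":0,"hand":0},{"wx":0,"wy":0,"wz":0,"dx":0.132,"dy":-0.083,"dz":0,"hand":0},{"wx":0,"wy":0,"wz":0,"dx":0.132,"dy":-0.083,"dz":0,"hand":0},{"wx":0,"wy":0,"wz":0,"dx":0.132,"dy":-0.083,"dz":0,"hand":0},{"wx":0,"wy":0,"wz":0,"dx":0.132,"dy":-0.083,"dz":0,"hand":0}]'
python3 -m jog '[{"wx":0,"wy":0,"wz":0,"dx":0.132,"dy":-0.083,"dz":0,"hand":0},{"wx":0,"wy":0,"wz":0,"dx":0.132,"dy":-0.083,"dz":0,"hand":0},{"wx":0,"wy":0,"wz":0,"dx":0.132,"dy":-0.083,"dz":0,"hand":0},{"wx":0,"wy":0,"wz":0,"dx":0.132,"dy":-0.083,"dz":0,"hand":0},{"wx":0,"wy":0,"wz":0,"dx":0.132,"dy":-0.083,"dz":0,"hand":0}]'
python3 -m jog '[{"wx":0,"wy":0,"wz":0,"dx":0.132,"dy":-0.083,"dz":0,"hand":0},{"wx":0,"wy":0,"wz":0,"dx":0.132,"dy":-0.083,"dz":0,"hand":0},{"wx":0,"wy":0,"wz":0,"dx":0.132,"dy":-0.083,"dz":0,"hand":0},{"wx":0,"wy":0,"wz":0,"dx":0,"dy":0,"dz":0,"hand":0},{"wx":0,"wy":0,"wz":0,"dx":0,"dy":0,"dz":0,"hand":0}]'
cat > look.py <<'E'
import sys
from h import *
np.set_printoptions(precision=4,suppress=True)
def look(fn,names):
    c=r.camera_info("wrist");im=r.snapshot("wrist");cv2.imwrite(f"pics/{fn}.png",im[:,:,::-1])
    np.savez(f"pics/{fn}.npz",**{k:np.array(v) for k,v in c.items()})
    print(yaw())
    for n in names:
      for i,d in enumerate(r.masks_of("wrist",n)[:3]):
        m=d["region"];ys,xs=np.nonzero(m);cv2.imwrite(f"pics/{fn}_{n}{i}.png",m*255)
        print(n,i,round(d["p"],2),np.int32(d["bbox"]),m.sum(),p2w(c,(xs.mean(),ys.mean()),.01)[0])
if __name__=="__main__": look(sys.argv[1],sys.argv[2:])
E
python3 look.py w2 loupe micrometer ink_jar
```

```text
clock: 1.27
tool_pos: [0.336, 0.4967, 0.2389]
eef_rot: [0.137, 0.991, 0.0, 0.0]
contact_force: [1.1, 0.4, 0.1]
opening: 0.998
finger_force: 0.0
clock: 1.68
tool_pos: [0.5011, 0.3927, 0.2389]
eef_rot: [0.137, 0.991, 0.0, 0.0]
contact_force: [0.6, 0.8, 0.7]
opening: 1.0
finger_force: 0.0
clock: 2.1
tool_pos: [0.601, 0.3287, 0.2382]
eef_rot: [0.14, 0.99, -0.001, 0.001]
contact_force: [-0.3, 1.1, -0.8]
opening: 1.0
finger_force: 0.0
(array([0.5988, 0.3313, 0.2383]), np.float64(74.15333184710792), array([-0.0007,  0.0003, -1.    ]))
loupe 0 0.85 [293 179 333 220] 1167 [0.6386 0.3635 0.01  ]
loupe 1 0.84 [230 131 269 169] 1154 [0.5582 0.3058 0.01  ]
loupe 2 0.8 [304 103 344 145] 1341 [0.5562 0.3971 0.01  ]
micrometer 0 0.77 [148  15 229 105] 2179 [0.4463 0.2699 0.01  ]
ink_jar 0 0.98 [199 201 247 256] 2035 [0.6472 0.2432 0.01  ][ WARN:0@1.551] global loadsave.cpp:1063 imwrite_ Unsupported depth image for selected encoder is fallbacked to CV_8U.
```

View pics/w2.png

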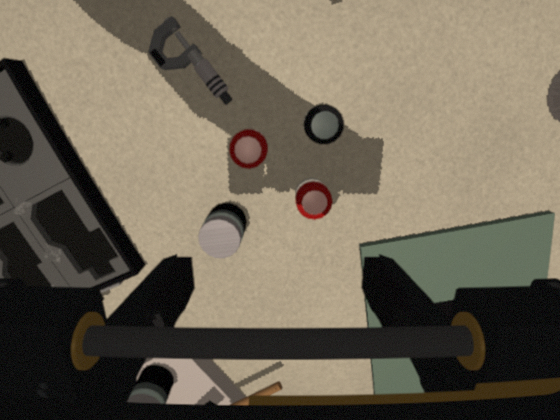

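w2 shows the black loupe at (324,124), red ones at (248,149) and (313,200), jar at (222,230), micrometer at (190,60). The black-barrelled one is the one to take, so I'll crop it and work out the positions.

```bash
cat > fit.py <<'E'
from h import *
from scipy.optimize import minimize
def box(x0,x1,y0,y1,z0,z1): return np.array([[x,y,z] for x in(x0,x1) for y in(y0,y1) for z in(z0,z1)])/1000.
def cyl(cx,cy,rad,z0,z1): 
    a=np.linspace(0,2*np.pi,24,endpoint=False); return np.array([[cx+rad*np.cos(t),cy+rad*np.sin(t),z] for t in a for z in(z0,z1)])/1000.
def arc(cx,cy,ro,ri,a0,a1,z0,z1,n=8):
    a=np.radians(np.linspace(a0,a1,n+1));out=[]
    for p,q in zip(a[:-1],a[1:]): out.append(np.array([[cx+R*np.cos(t),cy+R*np.sin(t),z] for t in(p,q) for R in(ri,ro) for z in(z0,z1)])/1000.)
    return out
M={"micrometer":arc(-29,-2,26,16,170,370,0,13)+[box(-53,-43,-2,15,0,13),box(-15,-5,-2,15,0,13),box(-8,3,2,14,3,15),box(3,42,-1,17,0,18),box(42,54,3,13,4,14)],
"gauge":[cyl(20,-5,22,0,26),box(42,50,-9,-1,8,18),box(-46,0,15,27,0,16),box(-46,-34,-12,27,0,16)],
"square":[box(-32,-14,-32,32,0,16),box(-14,50,12,32,6,9)],
"loupe":[cyl(0,0,20.5,22,44),cyl(0,0,20,0,4)]}
def draw(c,parts,p,z=0,K=4):
    cc,s=np.cos(p[2]),np.sin(p[2]);Rm=np.array([[cc,-s,0],[s,cc,0],[0,0,1]]);m=np.zeros((420*K//2,560*K//2),np.uint8)
    for q in parts:
        u=(w2p(c,q@Rm.T+[p[0],p[1],z])+.5)*(K//2)-.5
        cv2.fillConvexPoly(m,cv2.convexHull(np.int32(np.round(u))),1)
    return m
def fit(c,name,mask,x0,z=0,yaws=range(0,360,30)):
    mk=cv2.resize(mask.astype(np.uint8),None,fx=2,fy=2,interpolation=cv2.INTER_NEAREST)>0
    def f(p):
        m=draw(c,M[name],p,z)>0; return 1-(m&mk).sum()/max((m|mk).sum(),1)
    res=[]
    for y in yaws:
        s=np.array([x0[0],x0[1],np.radians(y)])
        o=minimize(f,s,method="Nelder-Mead",options=dict(initial_simplex=s+np.array([[0,0,0],[.02,0,0],[0,.02,0],[0,0,.3]]),maxiter=150))
        res.append((o.fun,*o.x[:2],np.degrees(o.x[2])%360))
    return sorted(res)[:3]
E
python3 - <<'E'
from fit import *
np.set_printoptions(precision=4,suppress=True)
c=dict(np.load("pics/w2.npz"))
L=lambda f:cv2.imread(f"pics/{f}.png",0)>100
for r_ in fit(c,"micrometer",L("w2_micrometer0"),(.45,.27)):print("mic",np.array(r_))
for i in range(3):print("loupe",i,np.array(fit(c,"loupe",L(f"w2_loupe{i}"),(.56,.35),yaws=[0])[0]))
im=cv2.imread("pics/w2.png")[0:230,130:360];cv2.imwrite("pics/w2c.png",cv2.resize(im,None,fx=2.5,fy=2.5,interpolation=cv2.INTER_CUBIC))
E
```

```text
mic [ 0.2035  0.4558  0.274  21.4756]
mic [ 0.2046  0.4553  0.2741 21.4406]
mic [ 0.2057  0.4555  0.2744 21.1555]
loupe 0 [1.   0.56 0.35 0.  ]
loupe 1 [ 0.0995  0.5556  0.3093 24.9371]
loupe 2 [  0.0397   0.5538   0.3939 337.5216]
```

View pics/w2c.png

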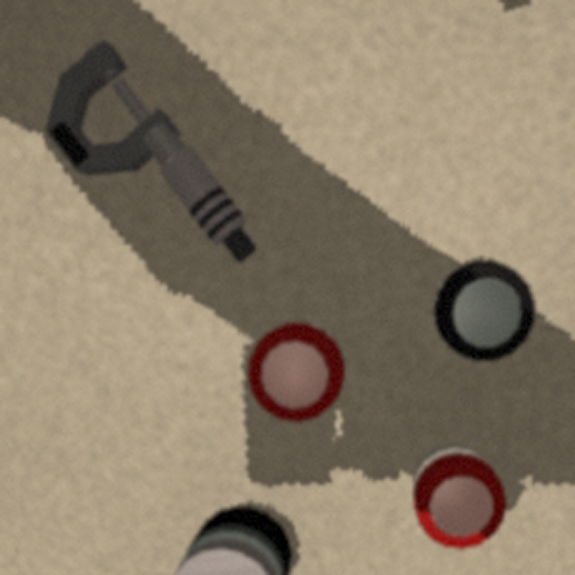

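The crop confirms a black barrel ring (485,310 in the crop) and both others red. Reaching for the black one.

```bash
python3 -m jog '[{"wx":0,"wy":0,"wz":-0.06,"dx":-0.036,"dy":0.05,"dz":-0.12,"hand":0.2},{"wx":0,"wy":0,"wz":-0.06,"dx":-0.036,"dy":0.05,"dz":-0.12,"hand":0.2},{"wx":0,"wy":0,"wz":-0.06,"dx":-0.036,"dy":0.05,"dz":-0.12,"hand":0.2},{"wx":0,"wy":0,"wz":-0.06,"dx":-0.036,"dy":0.05,"dz":-0.12,"hand":0.2},{"wx":0,"wy":0,"wz":-0.06,"dx":-0.036,"dy":0.05,"dz":-0.12,"hand":0.2}]'
python3 -m jog '[{"wx":0,"wy":0,"wz":0,"dx":0,"dy":0,"dz":0,"hand":0.2},{"wx":0,"wy":0,"wz":0,"dx":0,"dy":0,"dz":0,"hand":0.2}]'
```

```text
clock: 2.72
tool_pos: [0.5516, 0.3964, 0.088]
eef_rot: [0.425, 0.905, 0.0, -0.0]
contact_force: [0.0, 0.0, -0.3]
opening: 0.804
finger_force: 0.0
clock: 2.88
tool_pos: [0.5509, 0.3958, 0.0879]
eef_rot: [0.42, 0.908, -0.001, -0.001]
contact_force: [0.8, 0.5, 0.9]
opening: 0.8
finger_force: 0.0
```

```bash
python3 -m jog '[{"wx":0,"wy":0,"wz":0,"dx":0.01,"dy":-0.006,"dz":-0.144,"hand":0.2},{"wx":0,"wy":0,"wz":0,"dx":0,"dy":0,"dz":-0.144,"hand":0.2},{"wx":0,"wy":0,"wz":0,"dx":0,"dy":0,"dz":0,"hand":0.2}]'
python3 -m jog '[{"wx":0,"wy":0,"wz":0,"dx":0,"dy":0,"dz":0,"hand":1},{"wx":0,"wy":0,"wz":0,"dx":0,"dy":0,"dz":0,"hand":1},{"wx":0,"wy":0,"wz":0,"dx":0,"dy":0,"dz":0,"hand":1},{"wx":0,"wy":0,"wz":0,"dx":0,"dy":0,"dz":0,"hand":1},{"wx":0,"wy":0,"wz":0,"dx":0,"dy":0,"dz":0,"hand":1}]' 20
```

```text
clock: 3.13
tool_pos: [0.5544, 0.3894, 0.013]
eef_rot: [0.423, 0.906, -0.004, -0.001]
contact_force: [-0.9, -1.0, -0.9]
opening: 0.797
finger_force: 0.0
clock: 3.55
tool_pos: [0.5571, 0.3934, 0.019]
eef_rot: [0.423, 0.906, 0.001, 0.001]
contact_force: [-0.7, -1.5, 8.2]
opening: 0.462
finger_force: 20.0
```

```bash
python3 -m jog '[{"wx":0,"wy":0,"wz":0,"dx":0,"dy":0,"dz":0.08,"hand":1},{"wx":0,"wy":0,"wz":0,"dx":0,"dy":0,"dz":0.16,"hand":1},{"wx":0,"wy":0,"wz":0,"dx":0,"dy":0,"dz":0.16,"hand":1},{"wx":0,"wy":0,"wz":0,"dx":0,"dy":0,"dz":0.16,"hand":1},{"wx":0,"wy":0,"wz":0,"dx":0,"dy":0,"dz":0.08,"hand":1}]'
python3 -m jog '[{"wx":0,"wy":0,"wz":0.0545,"dx":0.03,"dy":-0.157,"dz":0.028,"hand":1},{"wx":0,"wy":0,"wz":0.0545,"dx":0.03,"dy":-0.157,"dz":0.028,"hand":1},{"wx":0,"wy":0,"wz":0.0545,"dx":0.03,"dy":-0.157,"dz":0.028,"hand":1},{"wx":0,"wy":0,"wz":0.0545,"dx":0.03,"dy":-0.157,"dz":0.028,"hand":1},{"wx":0,"wy":0,"wz":0.0545,"dx":0.03,"dy":-0.157,"dz":0.028,"hand":1}]'
python3 -m jog '[{"wx":0,"wy":0,"wz":0.0545,"dx":0.03,"dy":-0.157,"dz":0.028,"hand":1},{"wx":0,"wy":0,"wz":0.0545,"dx":0.03,"dy":-0.157,"dz":0.028,"hand":1},{"wx":0,"wy":0,"wz":0.0545,"dx":0.03,"dy":-0.157,"dz":0.028,"hand":1},{"wx":0,"wy":0,"wz":0,"dx":0.03,"dy":-0.157,"dz":0.028,"hand":1},{"wx":0,"wy":0,"wz":0,"dx":0.03,"dy":-0.157,"dz":0.028,"hand":1}]'
python3 -m jog '[{"wx":0,"wy":0,"wz":0,"dx":0,"dy":0,"dz":0,"hand":1},{"wx":0,"wy":0,"wz":0,"dx":0,"dy":0,"dz":0,"hand":1},{"wx":0,"wy":0,"wz":0,"dx":0,"dy":0,"dz":0,"hand":1}]'
python3 look.py w3 insert_loupe insert_gauge insert_micrometer insert_square gauge square 2>&1 | grep -v WARN
```

```text
clock: 3.97
tool_pos: [0.5582, 0.3944, 0.183]
eef_rot: [0.424, 0.906, 0.004, 0.002]
contact_force: [0.3, 0.3, -0.9]
opening: 0.46
finger_force: 20.0
clock: 4.38
tool_pos: [0.5937, 0.1947, 0.2129]
eef_rot: [0.161, 0.987, -0.0, 0.001]
contact_force: [1.2, 0.7, -0.8]
opening: 0.455
finger_force: 20.0
clock: 4.8
tool_pos: [0.6311, -0.0021, 0.2479]
eef_rot: [0.001, 1.0, -0.0, 0.0]
contact_force: [1.0, -0.0, -0.3]
opening: 0.458
finger_force: 20.0
clock: 5.05
tool_pos: [0.6309, 0.0007, 0.2472]
eef_rot: [0.001, 1.0, 0.0, 0.0]
contact_force: [0.8, 0.7, -0.6]
opening: 0.457
finger_force: 20.0
(array([0.6307, 0.002 , 0.2471]), np.float64(89.95594053821391), array([ 0.    ,  0.0013, -1.    ]))
insert_loupe 0 0.65 [260   0 362  95] 8336 [0.4843 0.0406 0.01  ]
insert_gauge 0 0.91 [192 100 292 222] 9368 [ 0.6131 -0.0406  0.01  ]
insert_gauge 1 0.64 [270  87 368 213] 9600 [0.5986 0.0569 0.01  ]
insert_gauge 2 0.17 [261   0 364  96] 8294 [0.4844 0.0402 0.01  ]
insert_micrometer 0 0.63 [271  87 369 209] 9636 [0.5987 0.057  0.01  ]
insert_square 0 0.88 [167   0 275 109] 9435 [ 0.4907 -0.0591  0.01  ]
gauge 0 0.88 [ 0  1 53 45] 1808 [ 0.4504 -0.2806  0.01  ]
```

View pics/w3.png

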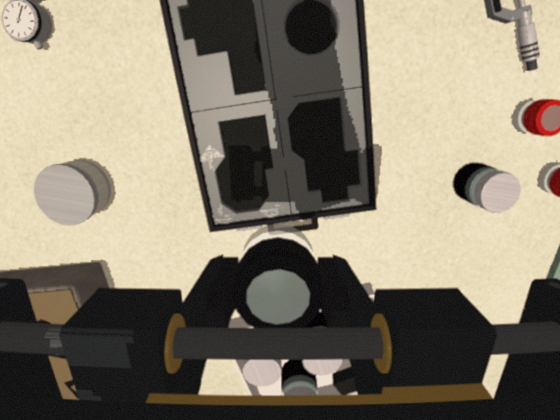

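w3: case seam crossing is near (277,100) and the loupe hole at (312,26). The gauge is at the top left, the micrometer at the top right, and the held loupe at (278,295). Next I fit the case pose and which insert sits in which quarter from the dark cutouts.

```bash
cat > case.py <<'E'
from fit import *
import itertools
B=lambda x0,x1,y0,y1:np.array([[x0,y0],[x1,y0],[x1,y1],[x0,y1]],float)
def oct_(x0,x1,y0,y1,k): return np.array([[x0+k,y0],[x1-k,y0],[x1,y0+k],[x1,y1-k],[x1-k,y1],[x0+k,y1],[x0,y1-k],[x0,y0+k]],float)
a=np.linspace(0,2*np.pi,32)
CUT={"insert_loupe":[28*np.c_[np.cos(a),np.sin(a)]],
"insert_gauge":[oct_(-14,58,-35,25,15),B(-54,10,-20,35)],
"insert_micrometer":[B(-61,4,-38,25),B(0,62,-9,25),B(0,45,-25,41)],
"insert_square":[B(-40,-6,-40,40),B(-8,58,4,40),B(-58,12,-29,19)]}
PX,PY=136.,96.
def world(p,pts,z):  # mm local case -> world
    c,s=np.cos(p[2]),np.sin(p[2]);q=pts/1000.@np.array([[c,s],[-s,c]])
    return np.c_[q+p[:2],np.full(len(q),z)]
def render(c,p,lay,S=1):
    m=np.zeros((420,560),np.uint8);v=np.zeros_like(m)
    for (sx,sy),n in lay.items():
        o=np.array([sx*PX/2,sy*PY/2])
        cv2.fillConvexPoly(v,np.int32(np.round(w2p(c,world(p,B(-66,66,-46,46)+o,.02)))),1)
        fl=np.zeros_like(m);op=np.zeros_like(m)
        for q in CUT[n]: cv2.fillConvexPoly(op,np.int32(np.round(w2p(c,world(p,q+o,.02)))),1)
        m|=op
    return m>0,v>0
def solve(c,dark,p0):
    names=list(CUT);Q=[(1,1),(1,-1),(-1,1),(-1,-1)];out=[]
    for y in (0,np.pi):
        for perm in itertools.permutations(names):
            lay=dict(zip(Q,perm))
            def f(p):
                m,v=render(c,p,lay); return ((m!=dark)&v).sum()/max(v.sum(),1)
            s=np.array([p0[0],p0[1],p0[2]+y]);out.append((f(s),y,perm,f,s))
    out.sort(key=lambda t:t[0]);res=[]
    for e,y,perm,f,s in out[:6]:
        o=minimize(f,s,method="Nelder-Mead",options=dict(initial_simplex=s+np.array([[0,0,0],[.012,0,0],[0,.012,0],[0,0,.08]]),maxiter=120))
        res.append((o.fun,o.x,dict(zip(Q,perm))))
    return sorted(res,key=lambda t:t[0])
E
python3 - <<'E'
from case import *
np.set_printoptions(precision=4,suppress=True)
c=dict(np.load("pics/w3.npz"));im=cv2.imread("pics/w3.png")
seam=p2w(c,[(277,100),(258,0),(289,215),(192,111),(362,88),(312,26)],.02);print(seam[:,:2])
g=cv2.cvtColor(im,cv2.COLOR_BGR2GRAY)
roi=g[:215,190:365];print(np.histogram(roi,bins=range(0,180,10))[0])
d=seam[1]-seam[2];th=np.arctan2(-d[1],-d[0]);d2=seam[4]-seam[3];print(np.degrees(th),np.degrees(np.arctan2(d2[1],d2[0]))-90)
for T in (30,40,50):
  for e,x,l in solve(c,g<T,(seam[0][0],seam[0][1],th))[:2]: print(T,round(e,3),x,np.degrees(x[2]),l)
E
```

```text
[[ 0.5427  0.0014]
 [ 0.4422 -0.018 ]
 [ 0.6784  0.0159]
 [ 0.5538 -0.0947]
 [ 0.5296  0.0958]
 [ 0.4672  0.0386]]
[  94 4623 4937 6938  885  961 4332 4697  275  264  248  307  445 1882
 1373 1502 3026]
8.171535153522788 7.246108241448127
30 0.302 [ 0.5408 -0.0026  0.1363] 7.807963107448244 {(1, 1): 'insert_micrometer', (1, -1): 'insert_gauge', (-1, 1): 'insert_loupe', (-1, -1): 'insert_square'}
30 0.302 [ 0.5408 -0.0026  0.1363] 7.807963107448244 {(1, 1): 'insert_micrometer', (1, -1): 'insert_gauge', (-1, 1): 'insert_square', (-1, -1): 'insert_loupe'}
40 0.273 [ 0.5354 -0.0006  0.0908] 5.203079215798673 {(1, 1): 'insert_micrometer', (1, -1): 'insert_gauge', (-1, 1): 'insert_loupe', (-1, -1): 'insert_square'}
40 0.273 [ 0.5354 -0.0006  0.0908] 5.203079215798673 {(1, 1): 'insert_square', (1, -1): 'insert_gauge', (-1, 1): 'insert_loupe', (-1, -1): 'insert_micrometer'}
50 0.26 [ 0.507  -0.0046  3.2987] 188.99899395199571 {(1, 1): 'insert_micrometer', (1, -1): 'insert_loupe', (-1, 1): 'insert_gauge', (-1, -1): 'insert_square'}
50 0.26 [ 0.507  -0.0046  3.2987] 188.99899395199571 {(1, 1): 'insert_square', (1, -1): 'insert_loupe', (-1, 1): 'insert_gauge', (-1, -1): 'insert_micrometer'}
```

```bash
sed -i 's/def f(p):\n                m,v/X/; s/            def f(p):/            def f(p,lay=lay):/' case.py
python3 - <<'E'
from case import *
np.set_printoptions(precision=4,suppress=True)
c=dict(np.load("pics/w3.npz"));im=cv2.imread("pics/w3.png")
g=cv2.cvtColor(im,cv2.COLOR_BGR2GRAY)
best=solve(c,g<50,(.5427,.0014,.135))
for e,x,l in best[:3]: print(round(e,3),x,np.degrees(x[2]),l)
e,x,l=best[0]
for (sx,sy),n in l.items(): print(n,world(x,np.array([[sx*PX/2,sy*PY/2]]),0)[0][:2])
m,v=render(c,x,l);im[(cv2.morphologyEx(m.astype(np.uint8),cv2.MORPH_GRADIENT,np.ones((2,2)))>0)]=(0,0,255)
cv2.imwrite("pics/w3f.png",cv2.resize(im[:230,130:400],None,fx=2.5,fy=2.5))
E
```

```text
0.045 [ 0.5408 -0.0005  0.1304] 7.4724060322459644 {(1, 1): 'insert_micrometer', (1, -1): 'insert_gauge', (-1, 1): 'insert_loupe', (-1, -1): 'insert_square'}
0.128 [ 0.5411 -0.0005  0.1267] 7.262025376098058 {(1, 1): 'insert_square', (1, -1): 'insert_gauge', (-1, 1): 'insert_loupe', (-1, -1): 'insert_micrometer'}
0.142 [0.5402 0.0009 3.2819] 188.04037118439786 {(1, 1): 'insert_micrometer', (1, -1): 'insert_loupe', (-1, 1): 'insert_gauge', (-1, -1): 'insert_square'}
insert_micrometer [0.6019 0.0559]
insert_gauge [ 0.6144 -0.0393]
insert_loupe [0.4671 0.0382]
insert_square [ 0.4796 -0.057 ]
```

View pics/w3f.png

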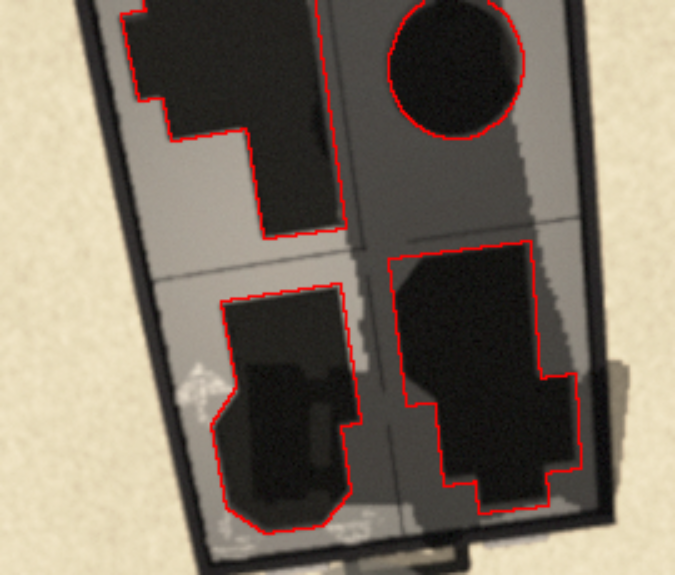

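The overlay matches all four cutouts, so the layout is certain and the case yaw is 7.5°. Now I check how the loupe sits in the hand.

Run:
```python
from case import *
np.set_printoptions(precision=1,suppress=True)
c=dict(np.load("pics/w3.npz"))
p=np.array([.6308,.001,.2475])
for dz in (.016,.019):
  for dx in (0,-.003,-.006):
    q=M["loupe"][0][1::2]+[dx,0,0];u=w2p(c,q+p-[0,0,dz]);print(dz,dx,u.min(0),u.max(0),w2p(c,p+[dx,0,.044-dz]))
im=cv2.imread("pics/w3.png");cv2.imwrite("pics/w3l.png",cv2.resize(im[215:345,200:360],None,fx=4,fy=4))
```

```text
0.016 0 [229.  261.9] [323.3 342. ] [[276.1 304.2]]
0.016 -0.003 [228.6 255.4] [323.6 336.7] [[276.1 298.3]]
0.016 -0.006 [228.2 248.7] [324.  331.4] [[276.1 292.3]]
0.019 0 [229.9 258.6] [322.4 337.5] [[276.2 300.2]]
0.019 -0.003 [229.6 252.2] [322.7 332.3] [[276.1 294.4]]
0.019 -0.006 [229.2 245.6] [323. 327.] [[276.1 288.5]]
```

View pics/w3l.png

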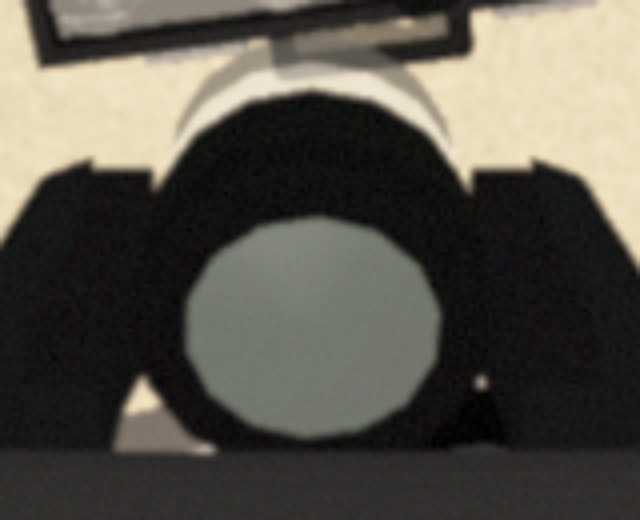

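```bash
python3 -m jog '[{"wx":0,"wy":0,"wz":0,"dx":-0.129,"dy":0.0296,"dz":-0.08,"hand":1},{"wx":0,"wy":0,"wz":0,"dx":-0.129,"dy":0.0296,"dz":-0.08,"hand":1},{"wx":0,"wy":0,"wz":0,"dx":-0.129,"dy":0.0296,"dz":-0.08,"hand":1},{"wx":0,"wy":0,"wz":0,"dx":-0.129,"dy":0.0296,"dz":-0.08,"hand":1},{"wx":0,"wy":0,"wz":0,"dx":-0.129,"dy":0.0296,"dz":-0.08,"hand":1}]'
python3 -m jog '[{"wx":0,"wy":0,"wz":0,"dx":0,"dy":0,"dz":-0.14,"hand":1},{"wx":0,"wy":0,"wz":0,"dx":0,"dy":0,"dz":-0.14,"hand":1},{"wx":0,"wy":0,"wz":0,"dx":0,"dy":0,"dz":-0.06,"hand":1},{"wx":0,"wy":0,"wz":0,"dx":0,"dy":0,"dz":0,"hand":1},{"wx":0,"wy":0,"wz":0,"dx":0,"dy":0,"dz":0,"hand":1}]'
python3 -c "
from h import *
for i in range(4):
  print(yaw()[0]); r.snapshot('wrist')"
```

```text
clock: 5.82
tool_pos: [0.4685, 0.0379, 0.1465]
eef_rot: [0.001, 1.0, 0.001, 0.001]
contact_force: [0.2, -0.6, -2.0]
opening: 0.458
finger_force: 20.0
clock: 6.23
tool_pos: [0.4698, 0.0378, 0.0615]
eef_rot: [0.001, 1.0, -0.0, -0.001]
contact_force: [0.4, 0.8, -1.2]
opening: 0.456
finger_force: 20.0
[0.4697574  0.03779222 0.0614602 ]
[0.4703999  0.03773146 0.06228897]
[0.47075345 0.03762684 0.06274424]
[0.47091881 0.03754576 0.06298283]
```

```bash
python3 -m jog '[{"wx":0,"wy":0,"wz":0,"dx":0,"dy":0,"dz":-0.05,"hand":1},{"wx":0,"wy":0,"wz":0,"dx":0,"dy":0,"dz":-0.03,"hand":1},{"wx":0,"wy":0,"wz":0,"dx":0,"dy":0,"dz":-0.02,"hand":1},{"wx":0,"wy":0,"wz":0,"dx":0,"dy":0,"dz":-0.016,"hand":1},{"wx":0,"wy":0,"wz":0,"dx":0,"dy":0,"dz":-0.012,"hand":1}]'
python3 -m jog '[{"wx":0,"wy":0,"wz":0,"dx":0,"dy":0,"dz":-0.006,"hand":1},{"wx":0,"wy":0,"wz":0,"dx":0,"dy":0,"dz":0,"hand":1},{"wx":0,"wy":0,"wz":0,"dx":0,"dy":0,"dz":0,"hand":1}]'
python3 -m jog '[{"wx":0,"wy":0,"wz":0,"dx":0,"dy":0,"dz":-0.006,"hand":1},{"wx":0,"wy":0,"wz":0,"dx":0,"dy":0,"dz":0,"hand":1},{"wx":0,"wy":0,"wz":0,"dx":0,"dy":0,"dz":0,"hand":1}]'
```

```text
clock: 6.85
tool_pos: [0.4696, 0.0371, 0.0297]
eef_rot: [0.001, 1.0, -0.0, -0.0]
contact_force: [0.4, -0.6, 1.4]
opening: 0.455
finger_force: 20.0
clock: 7.1
tool_pos: [0.4696, 0.0371, 0.0289]
eef_rot: [0.001, 1.0, -0.0, 0.0]
contact_force: [-1.1, -0.2, 6.7]
opening: 0.457
finger_force: 20.0
clock: 7.35
tool_pos: [0.4697, 0.0371, 0.0283]
eef_rot: [0.001, 1.0, -0.0, 0.001]
contact_force: [-2.5, 0.3, 17.3]
opening: 0.458
finger_force: 20.0
```

```bash
python3 -m jog '[{"wx":0,"wy":0,"wz":0,"dx":0,"dy":0,"dz":0,"hand":0.38},{"wx":0,"wy":0,"wz":0,"dx":0,"dy":0,"dz":0,"hand":0.38},{"wx":0,"wy":0,"wz":0,"dx":0,"dy":0,"dz":0,"hand":0.38}]'
python3 -m jog '[{"wx":0,"wy":0,"wz":0,"dx":0,"dy":0,"dz":0.08,"hand":0.38},{"wx":0,"wy":0,"wz":0,"dx":0,"dy":0,"dz":0.16,"hand":0.38},{"wx":0,"wy":0,"wz":0,"dx":0,"dy":-0.03,"dz":0.16,"hand":0},{"wx":0,"wy":0,"wz":0,"dx":0.06,"dy":-0.15,"dz":0,"hand":0},{"wx":0,"wy":0,"wz":0,"dx":0.06,"dy":-0.15,"dz":0,"hand":0}]'
python3 -m jog '[{"wx":0,"wy":0,"wz":0,"dx":0.06,"dy":-0.15,"dz":0.02,"hand":0},{"wx":0,"wy":0,"wz":0,"dx":0.06,"dy":-0.15,"dz":0.02,"hand":0},{"wx":0,"wy":0,"wz":0,"dx":0.06,"dy":-0.15,"dz":0.02,"hand":0},{"wx":0,"wy":0,"wz":0,"dx":0.1,"dy":-0.12,"dz":0.02,"hand":0},{"wx":0,"wy":0,"wz":0,"dx":0.1,"dy":-0.12,"dz":0.02,"hand":0}]'
python3 -m jog '[{"wx":0,"wy":0,"wz":0,"dx":0.1,"dy":-0.03,"dz":0.08,"hand":0},{"wx":0,"wy":0,"wz":0,"dx":0,"dy":0,"dz":0,"hand":0},{"wx":0,"wy":0,"wz":0,"dx":0,"dy":0,"dz":0,"hand":0}]'
python3 look.py w4 gauge square insert_loupe loupe 2>&1 | grep -v WARN
```

```text
clock: 7.6
tool_pos: [0.4701, 0.0374, 0.0268]
eef_rot: [0.001, 1.0, 0.0, 0.0]
contact_force: [-0.2, -0.6, -0.3]
opening: 0.618
finger_force: 0.0
clock: 8.02
tool_pos: [0.5016, -0.0441, 0.1293]
eef_rot: [-0.001, 1.0, 0.001, 0.003]
contact_force: [1.2, 0.3, 0.8]
opening: 0.82
finger_force: 0.0
clock: 8.43
tool_pos: [0.5943, -0.2207, 0.1517]
eef_rot: [0.003, 1.0, 0.0, -0.001]
contact_force: [0.9, 0.6, -0.7]
opening: 1.003
finger_force: 0.0
clock: 8.68
tool_pos: [0.621, -0.2255, 0.172]
eef_rot: [0.002, 1.0, 0.0, 0.001]
contact_force: [-0.2, 1.7, 0.1]
opening: 0.997
finger_force: 0.0
(array([ 0.6193, -0.2244,  0.1711]), np.float64(89.86474297016296), array([-0.0012,  0.001 , -1.    ]))
gauge 0 0.57 [185   1 242  35] 1395 [ 0.4613 -0.2781  0.01  ]
square 0 0.55 [ 45  59 140 154] 3183 [ 0.5286 -0.3923  0.01  ]
insert_loupe 0 0.56 [513   0 560 111] 3967 [0.4918 0.018  0.01  ]
loupe 0 0.75 [546  12 560  55] 488 [0.4681 0.0303 0.01  ]
loupe 1 0.61 [517   0 559 109] 3969 [0.4917 0.0179 0.01  ]
loupe 2 0.37 [412   0 522 123] 11957 [ 0.4953 -0.0514  0.01  ]
```

View pics/w4.png

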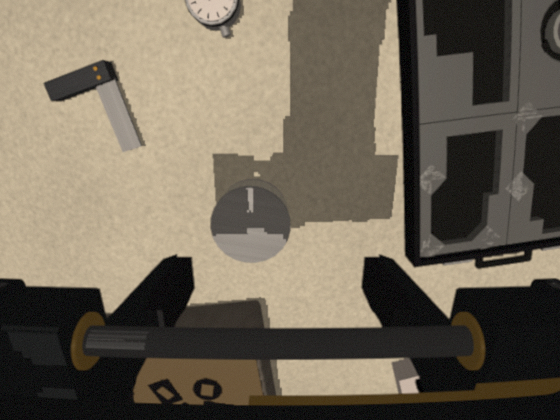

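w4: square at (95,105), gauge cut off at the top (213,10), loupe's lens just visible in its hole at (555,30). I step back for a full view of the gauge.

```bash
python3 -m jog '[{"wx":0,"wy":0,"wz":0,"dx":-0.14,"dy":0,"dz":0.06,"hand":0},{"wx":0,"wy":0,"wz":0,"dx":-0.14,"dy":0,"dz":0.06,"hand":0},{"wx":0,"wy":0,"wz":0,"dx":-0.08,"dy":0,"dz":0.06,"hand":0},{"wx":0,"wy":0,"wz":0,"dx":0,"dy":0,"dz":0,"hand":0},{"wx":0,"wy":0,"wz":0,"dx":0,"dy":0,"dz":0,"hand":0}]'
python3 look.py w5 gauge square loupe insert_loupe 2>&1 | grep -v WARN
python3 - <<'E'
from fit import *
np.set_printoptions(precision=4,suppress=True)
c=dict(np.load("pics/w5.npz"));im=cv2.imread("pics/w5.png")
for n,x0 in (("gauge",(.45,-.278)),("square",(.53,-.392))):
    try: mk=cv2.imread(f"pics/w5_{n}0.png",0)>100
    except Exception: continue
    R_=fit(c,n,mk,x0)
    for q in R_: print(n,np.array(q))
    e=cv2.morphologyEx((cv2.resize(draw(c,M[n],[R_[0][1],R_[0][2],np.radians(R_[0][3])]),(560,420),interpolation=0)),cv2.MORPH_GRADIENT,np.ones((2,2)))>0
    im[e]=(0,0,255)
cv2.imwrite("pics/w5f.png",cv2.resize(im[:250,0:300],None,fx=2.4,fy=2.4))
E
```

```text
clock: 9.35
tool_pos: [0.529, -0.2252, 0.2175]
eef_rot: [0.001, 1.0, -0.0, 0.0]
contact_force: [-0.3, -0.2, -0.7]
opening: 0.994
finger_force: 0.0
(array([ 0.5299, -0.2249,  0.2169]), np.float64(89.86603002705161), array([ 0.0007, -0.0002, -1.    ]))
gauge 0 0.61 [195  38 248 137] 3191 [ 0.4287 -0.2795  0.01  ]
square 0 0.92 [ 88 153 167 222] 1881 [ 0.529  -0.3915  0.01  ]
square 1 0.27 [496 110 558 152] 2169 [0.4694 0.0591 0.01  ]
square 2 0.19 [383  65 479 204] 10987 [ 0.4761 -0.0538  0.01  ]
loupe 0 0.6 [497 110 559 152] 2156 [0.469  0.0597 0.01  ]
insert_loupe 0 0.91 [471  60 560 192] 8138 [0.4617 0.0382 0.01  ]
gauge [ 0.2003  0.4307 -0.2803 18.7704]
gauge [ 0.2003  0.4307 -0.2803 18.7807]
gauge [ 0.201   0.4307 -0.2804 18.6619]
square [ 0.0543  0.5358 -0.4017 16.3865]
square [ 0.0549  0.5358 -0.4019 16.3981]
square [ 0.0555  0.5355 -0.4017 16.0561]
```

View pics/w5f.png

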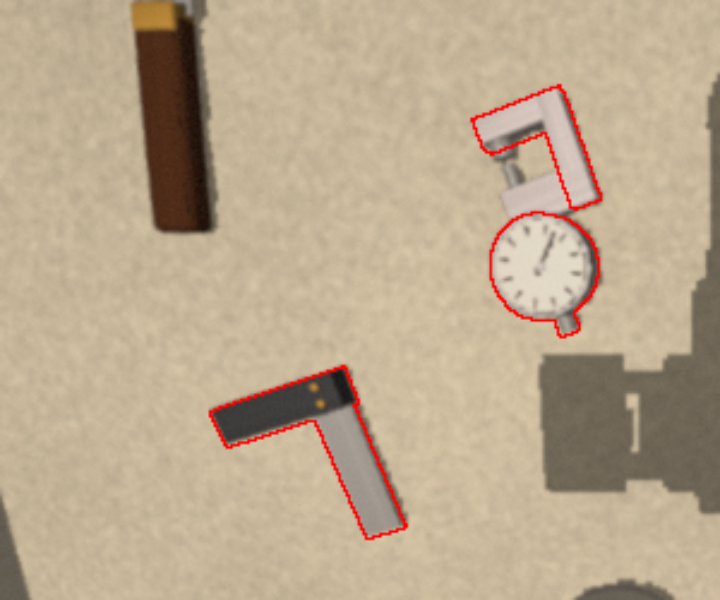

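Both fits lie on the outlines: gauge at (0.431,-0.280), yaw 18.8°, and square at (0.536,-0.402), yaw 16.4°. Next is the gauge.

```bash
python3 -m jog '[{"wx":0,"wy":0,"wz":0.055,"dx":-0.0787,"dy":-0.0537,"dz":-0.1,"hand":0.25},{"wx":0,"wy":0,"wz":0.055,"dx":-0.0787,"dy":-0.0537,"dz":-0.1,"hand":0.25},{"wx":0,"wy":0,"wz":0.055,"dx":-0.0787,"dy":-0.0537,"dz":-0.1,"hand":0.25},{"wx":0,"wy":0,"wz":0,"dx":-0.0787,"dy":-0.0537,"dz":-0.1,"hand":0.25}]'
python3 -m jog '[{"wx":0,"wy":0,"wz":0,"dx":0,"dy":0,"dz":-0.12,"hand":0.25},{"wx":0,"wy":0,"wz":0,"dx":0,"dy":0,"dz":-0.12,"hand":0.25},{"wx":0,"wy":0,"wz":0,"dx":0,"dy":0,"dz":0,"hand":0.25},{"wx":0,"wy":0,"wz":0,"dx":0,"dy":0,"dz":0,"hand":0.25}]'
cat > st.py <<'E'
from h import *
np.set_printoptions(precision=4,suppress=True)
a=[]
for i in range(4): a.append(yaw()); r.snapshot('wrist')
print(np.mean([x[0] for x in a],0),np.mean([x[1] for x in a]),a[-1][2],r.get_state()["contact_force"])
E
python3 st.py
```

```text
clock: 9.93
tool_pos: [0.4509, -0.279, 0.1152]
eef_rot: [-0.166, 0.986, 0.001, 0.0]
contact_force: [0.6, -0.7, -0.7]
opening: 0.751
finger_force: 0.0
clock: 10.27
tool_pos: [0.4509, -0.278, 0.0555]
eef_rot: [-0.163, 0.987, 0.001, -0.001]
contact_force: [0.9, -0.3, 0.0]
opening: 0.748
finger_force: 0.0
[ 0.452  -0.2784  0.0571] 108.8044299902437 [ 0.0027 -0.0008 -1.    ] [ 0.8517  0.7863 -0.2101]
```

```bash
python3 -m jog '[{"wx":0,"wy":0,"wz":0,"dx":0,"dy":0,"dz":-0.089,"hand":0.25},{"wx":0,"wy":0,"wz":0,"dx":0,"dy":0,"dz":-0.089,"hand":0.25},{"wx":0,"wy":0,"wz":0,"dx":0,"dy":0,"dz":0,"hand":0.25}]'
python3 -m jog '[{"wx":0,"wy":0,"wz":0,"dx":0,"dy":0,"dz":0,"hand":1},{"wx":0,"wy":0,"wz":0,"dx":0,"dy":0,"dz":0,"hand":1},{"wx":0,"wy":0,"wz":0,"dx":0,"dy":0,"dz":0,"hand":1},{"wx":0,"wy":0,"wz":0,"dx":0,"dy":0,"dz":0,"hand":1},{"wx":0,"wy":0,"wz":0,"dx":0,"dy":0,"dz":0,"hand":1}]' 40
python3 st.py
```

```text
clock: 10.72
tool_pos: [0.4507, -0.2784, 0.0111]
eef_rot: [-0.163, 0.987, 0.0, -0.001]
contact_force: [0.7, 0.6, -0.5]
opening: 0.751
finger_force: 0.0
clock: 11.13
tool_pos: [0.4519, -0.2793, 0.0135]
eef_rot: [-0.163, 0.987, -0.001, 0.001]
contact_force: [-0.8, 0.7, 7.8]
opening: 0.486
finger_force: 40.0
[ 0.4519 -0.2793  0.0135] 108.7288459237352 [ 0.002 -0.001 -1.   ] [-0.6567  0.4934  6.9523]
```

```bash
python3 -m jog '[{"wx":0,"wy":0,"wz":0,"dx":0,"dy":0,"dz":0.08,"hand":1},{"wx":0,"wy":0,"wz":0,"dx":0,"dy":0,"dz":0.14,"hand":1},{"wx":0,"wy":0,"wz":0,"dx":0,"dy":0,"dz":0.14,"hand":1},{"wx":0,"wy":0,"wz":0,"dx":0,"dy":0,"dz":0.14,"hand":1},{"wx":0,"wy":0,"wz":-0.0493,"dx":0.0915,"dy":0.1188,"dz":0,"hand":1}]'
python3 -m jog '[{"wx":0,"wy":0,"wz":-0.0493,"dx":0.0915,"dy":0.1188,"dz":0,"hand":1},{"wx":0,"wy":0,"wz":0,"dx":0.0915,"dy":0.1188,"dz":0,"hand":1},{"wx":0,"wy":0,"wz":0,"dx":0.0915,"dy":0.1188,"dz":0,"hand":1},{"wx":0,"wy":0,"wz":0,"dx":0.0915,"dy":0.1188,"dz":0,"hand":1},{"wx":0,"wy":0,"wz":0,"dx":0.0915,"dy":0.1188,"dz":0,"hand":1}]'
python3 -m jog '[{"wx":0,"wy":0,"wz":0,"dx":0.0915,"dy":0.1188,"dz":0,"hand":1},{"wx":0,"wy":0,"wz":0,"dx":0.0915,"dy":0.1188,"dz":0,"hand":1},{"wx":0,"wy":0,"wz":0,"dx":0,"dy":0,"dz":-0.12,"hand":1},{"wx":0,"wy":0,"wz":0,"dx":0,"dy":0,"dz":-0.12,"hand":1},{"wx":0,"wy":0,"wz":0,"dx":0,"dy":0,"dz":0,"hand":1}]'
python3 st.py
```

```text
clock: 11.75
tool_pos: [0.4692, -0.2612, 0.142]
eef_rot: [-0.105, 0.994, -0.005, -0.0]
contact_force: [-0.8, -1.5, -2.9]
opening: 0.49
finger_force: 40.0
clock: 12.17
tool_pos: [0.5888, -0.0993, 0.1376]
eef_rot: [-0.065, 0.998, -0.0, -0.0]
contact_force: [-0.1, -0.8, -2.1]
opening: 0.487
finger_force: 40.0
clock: 12.58
tool_pos: [0.6298, -0.0411, 0.0722]
eef_rot: [-0.066, 0.998, -0.0, -0.005]
contact_force: [-1.6, -2.0, -2.0]
opening: 0.487
finger_force: 40.0
[ 0.6319 -0.0417  0.0754] 97.46720138685427 [ 0.0002 -0.0002 -1.    ] [ 0.9195  0.3526 -1.8346]
```

```bash
python3 -m jog '[{"wx":0,"wy":0,"wz":0,"dx":0.01,"dy":0,"dz":-0.07,"hand":1},{"wx":0,"wy":0,"wz":0,"dx":0,"dy":0,"dz":-0.06,"hand":1},{"wx":0,"wy":0,"wz":0,"dx":0,"dy":0,"dz":-0.03,"hand":1},{"wx":0,"wy":0,"wz":0,"dx":0,"dy":0,"dz":0,"hand":1},{"wx":0,"wy":0,"wz":0,"dx":0,"dy":0,"dz":0,"hand":1}]'
python3 st.py
```

```text
clock: 13.2
tool_pos: [0.6371, -0.0415, 0.0383]
eef_rot: [-0.065, 0.998, 0.0, 0.001]
contact_force: [0.1, -0.3, -1.7]
opening: 0.491
finger_force: 40.0
[ 0.6374 -0.0414  0.0385] 97.42791377755891 [ 0.0022  0.0003 -1.    ] [-0.5422  0.8813 -1.2326]
```

```bash
python3 -m jog '[{"wx":0,"wy":0,"wz":0,"dx":-0.006,"dy":0,"dz":-0.02,"hand":1},{"wx":0,"wy":0,"wz":0,"dx":0,"dy":0,"dz":-0.02,"hand":1},{"wx":0,"wy":0,"wz":0,"dx":0,"dy":0,"dz":-0.012,"hand":1},{"wx":0,"wy":0,"wz":0,"dx":0,"dy":0,"dz":-0.006,"hand":1},{"wx":0,"wy":0,"wz":0,"dx":0,"dy":0,"dz":0,"hand":1}]'
python3 st.py
```

```text
clock: 13.82
tool_pos: [0.6347, -0.0413, 0.0236]
eef_rot: [-0.065, 0.998, -0.0, -0.001]
contact_force: [-4.2, -0.5, 8.5]
opening: 0.489
finger_force: 40.0
[ 0.6347 -0.0413  0.0236] 97.44595152648282 [-0.0009 -0.0006 -1.    ] [-3.2524  0.0466  8.4192]
```

```bash
python3 -m jog '[{"wx":0,"wy":0,"wz":0,"dx":0,"dy":0,"dz":-0.003,"hand":1},{"wx":0,"wy":0,"wz":0,"dx":0,"dy":0,"dz":0,"hand":0.455},{"wx":0,"wy":0,"wz":0,"dx":0,"dy":0,"dz":0,"hand":0.455},{"wx":0,"wy":0,"wz":0,"dx":0,"dy":0,"dz":0.01,"hand":0.455}]'
python3 -m jog '[{"wx":0,"wy":0,"wz":0,"dx":0,"dy":0,"dz":0.03,"hand":0.45},{"wx":0,"wy":0,"wz":0,"dx":0,"dy":0,"dz":0.08,"hand":0.4},{"wx":0,"wy":0,"wz":0,"dx":0,"dy":0,"dz":0.16,"hand":0.3},{"wx":0,"wy":0,"wz":0,"dx":0,"dy":0,"dz":0.16,"hand":0.3},{"wx":0,"wy":0,"wz":0,"dx":0,"dy":0,"dz":0.16,"hand":0.3}]'
python3 -m jog '[{"wx":0,"wy":0,"wz":0,"dx":0.08,"dy":0.08,"dz":0.08,"hand":0.3},{"wx":0,"wy":0,"wz":0,"dx":0.08,"dy":0.08,"dz":0,"hand":0.3},{"wx":0,"wy":0,"wz":0,"dx":0,"dy":0,"dz":0,"hand":0.3},{"wx":0,"wy":0,"wz":0,"dx":0,"dy":0,"dz":0,"hand":0.3}]'
python3 look.py w6 gauge loupe 2>&1 | grep -v WARN
python3 - <<'E'
from fit import *
np.set_printoptions(precision=4,suppress=True)
c=dict(np.load("pics/w6.npz"))
mk=cv2.imread("pics/w6_gauge0.png",0)>100
for q in fit(c,"gauge",mk,(.61,-.04),z=.01,yaws=[-20,10,40,190]): print(np.array(q))
E
```

```text
clock: 14.35
tool_pos: [0.6349, -0.0412, 0.024]
eef_rot: [-0.065, 0.998, 0.0, -0.0]
contact_force: [0.1, 0.8, -0.4]
opening: 0.545
finger_force: 0.0
clock: 14.77
tool_pos: [0.6347, -0.0411, 0.1737]
eef_rot: [-0.065, 0.998, 0.0, -0.0]
contact_force: [1.8, 0.4, 0.3]
opening: 0.698
finger_force: 0.0
clock: 15.1
tool_pos: [0.6756, 0.0008, 0.1926]
eef_rot: [-0.066, 0.998, 0.001, 0.001]
contact_force: [-0.1, -1.0, 0.3]
opening: 0.701
finger_force: 0.0
(array([ 0.6747, -0.0011,  0.1918]), np.float64(97.50285345024236), array([-0.001 , -0.0004, -1.    ]))
gauge 0 0.72 [212  71 270 171] 3513 [ 0.6138 -0.0382  0.01  ]
[ 0.2063  0.6136 -0.0382  7.7275]
[ 0.2064  0.6136 -0.0385  7.7165]
[ 0.2072  0.6136 -0.0385  8.0271]
```

View pics/w6.png

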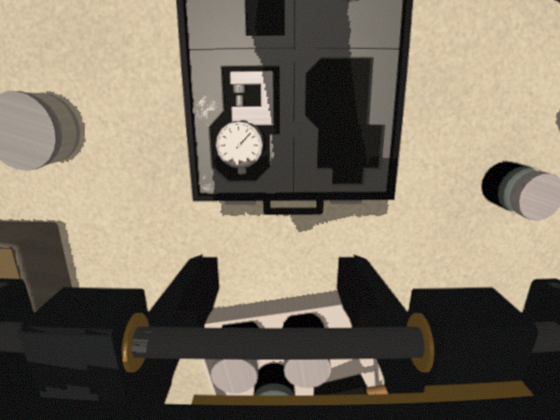

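w6: gauge seated in its pocket, dial at (239,143). The fit agrees to 1 mm and 0.3°. Next is the micrometer, with one re-measurement on the way.

```bash
python3 -m jog '[{"wx":0,"wy":0,"wz":0.0607,"dx":-0.0644,"dy":0.1333,"dz":0,"hand":0.3},{"wx":0,"wy":0,"wz":0.0607,"dx":-0.0644,"dy":0.1333,"dz":0,"hand":0.3},{"wx":0,"wy":0,"wz":0,"dx":-0.0644,"dy":0.1333,"dz":0,"hand":0.3},{"wx":0,"wy":0,"wz":0,"dx":-0.0644,"dy":0.1333,"dz":0,"hand":0.4},{"wx":0,"wy":0,"wz":0,"dx":-0.0644,"dy":0.1333,"dz":0,"hand":0.5}]'
python3 -m jog '[{"wx":0,"wy":0,"wz":0,"dx":-0.0644,"dy":0.1333,"dz":0,"hand":0.5},{"wx":0,"wy":0,"wz":0,"dx":-0.0644,"dy":0.1333,"dz":0,"hand":0.5},{"wx":0,"wy":0,"wz":0,"dx":-0.0644,"dy":0.1333,"dz":0,"hand":0.5},{"wx":0,"wy":0,"wz":0,"dx":-0.0644,"dy":0.1333,"dz":0,"hand":0.5},{"wx":0,"wy":0,"wz":0,"dx":0,"dy":0,"dz":0,"hand":0.5}]'
python3 look.py w7 micrometer 2>&1 | grep -v WARN
python3 - <<'E'
from fit import *
np.set_printoptions(precision=4,suppress=True)
c=dict(np.load("pics/w7.npz"));im=cv2.imread("pics/w7.png")
mk=cv2.imread("pics/w7_micrometer0.png",0)>100
R_=fit(c,"micrometer",mk,(.456,.274),yaws=[0,20,40,200])
for q in R_: print(np.array(q))
p=[R_[0][1],R_[0][2],np.radians(R_[0][3])]
e=cv2.morphologyEx(cv2.resize(draw(c,M["micrometer"],p),(560,420),interpolation=0),cv2.MORPH_GRADIENT,np.ones((2,2)))>0
im[e]=(0,0,255);cx,cy=np.int32(w2p(c,[p[0],p[1],.01])[0])
print(cx,cy);cx=max(cx,80);cy=max(cy,80);cv2.imwrite("pics/w7f.png",cv2.resize(im[cy-80:cy+80,cx-80:cx+80],None,fx=3.5,fy=3.5))
E
```

```text
clock: 15.67
tool_pos: [0.5933, 0.1649, 0.1915]
eef_rot: [-0.184, 0.983, -0.0, -0.001]
contact_force: [-0.1, 0.7, 0.1]
opening: 0.575
finger_force: 0.0
clock: 16.08
tool_pos: [0.5245, 0.3075, 0.1925]
eef_rot: [-0.191, 0.982, 0.004, -0.001]
contact_force: [-1.2, 0.6, 0.6]
opening: 0.498
finger_force: 0.0
(array([0.527 , 0.3029, 0.1921]), np.float64(111.79685809281027), array([-0.002 ,  0.0026, -1.    ]))
micrometer 0 0.84 [240  56 288 167] 2448 [0.4462 0.2698 0.01  ]
[ 0.2343  0.4556  0.2738 20.9746]
[ 0.2349  0.4553  0.2741 20.0888]
[ 0.2378  0.4553  0.274  20.3451]
269 111
```

View pics/w7f.png

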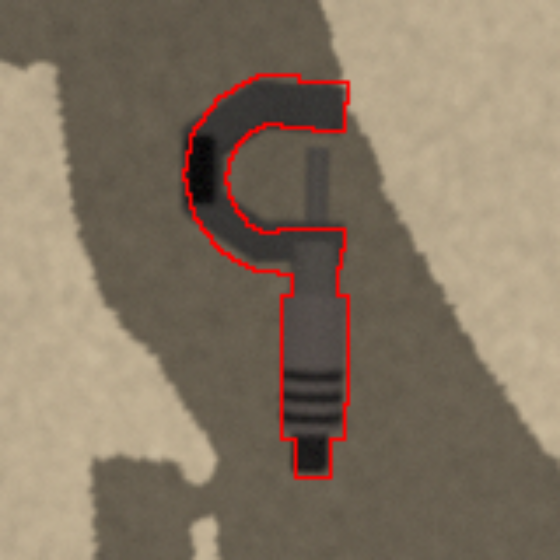

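```bash
python3 -m jog '[{"wx":0,"wy":0,"wz":0,"dx":-0.072,"dy":-0.0187,"dz":-0.11,"hand":0.5},{"wx":0,"wy":0,"wz":0,"dx":-0.072,"dy":-0.0187,"dz":-0.11,"hand":0.5},{"wx":0,"wy":0,"wz":0,"dx":-0.072,"dy":-0.0187,"dz":-0.11,"hand":0.5},{"wx":0,"wy":0,"wz":0,"dx":0,"dy":0,"dz":-0.14,"hand":0.5},{"wx":0,"wy":0,"wz":0,"dx":0,"dy":0,"dz":-0.1,"hand":0.5}]'
python3 -m jog '[{"wx":0,"wy":0,"wz":0,"dx":0,"dy":0,"dz":0,"hand":0.5}]'
python3 st.py
```

```text
clock: 16.6
tool_pos: [0.4757, 0.2806, 0.0474]
eef_rot: [-0.184, 0.983, -0.002, -0.001]
contact_force: [0.5, 0.7, 0.6]
opening: 0.5
finger_force: 0.0
clock: 16.68
tool_pos: [0.4747, 0.2798, 0.0453]
eef_rot: [-0.184, 0.983, -0.003, -0.004]
contact_force: [-0.6, 0.2, 0.1]
opening: 0.499
finger_force: 0.0
[0.4762 0.2817 0.0481] 111.21846067173587 [ 0.0011 -0.0002 -1.    ] [-0.6543  0.2239  0.7326]
```

```bash
python3 -m jog '[{"wx":0,"wy":0,"wz":0,"dx":-0.012,"dy":0.03,"dz":-0.08,"hand":0.5},{"wx":0,"wy":0,"wz":0,"dx":0,"dy":0,"dz":-0.06,"hand":0.5},{"wx":0,"wy":0,"wz":0,"dx":0,"dy":0,"dz":-0.02,"hand":0.5},{"wx":0,"wy":0,"wz":0,"dx":0,"dy":0,"dz":0,"hand":0.5},{"wx":0,"wy":0,"wz":0,"dx":0,"dy":0,"dz":0,"hand":0.5}]'
python3 st.py
```

```text
clock: 17.3
tool_pos: [0.4741, 0.292, 0.0106]
eef_rot: [-0.185, 0.983, 0.0, 0.001]
contact_force: [0.3, 0.1, 0.1]
opening: 0.497
finger_force: 0.0
[0.4741 0.2922 0.0107] 111.32015894185263 [ 0.0016  0.0011 -1.    ] [ 0.9175 -0.5563  0.5939]
```

```bash
python3 -m jog '[{"wx":0,"wy":0,"wz":0,"dx":-0.002,"dy":-0.01,"dz":-0.024,"hand":0.5},{"wx":0,"wy":0,"wz":0,"dx":0,"dy":0,"dz":0,"hand":0.5},{"wx":0,"wy":0,"wz":0,"dx":0,"dy":0,"dz":0,"hand":0.5}]'
python3 -m jog '[{"wx":0,"wy":0,"wz":0,"dx":0,"dy":0,"dz":0,"hand":1},{"wx":0,"wy":0,"wz":0,"dx":0,"dy":0,"dz":0,"hand":1},{"wx":0,"wy":0,"wz":0,"dx":0,"dy":0,"dz":0,"hand":1},{"wx":0,"wy":0,"wz":0,"dx":0,"dy":0,"dz":0,"hand":1},{"wx":0,"wy":0,"wz":0,"dx":0,"dy":0,"dz":0,"hand":1}]' 40
python3 st.py
```

```text
clock: 17.75
tool_pos: [0.4725, 0.2891, 0.0032]
eef_rot: [-0.185, 0.983, -0.0, -0.0]
contact_force: [0.2, 0.1, -0.0]
opening: 0.5
finger_force: 0.0
clock: 18.17
tool_pos: [0.4728, 0.2896, 0.0035]
eef_rot: [-0.185, 0.983, -0.0, 0.0]
contact_force: [-0.3, 0.2, -0.7]
opening: 0.191
finger_force: 40.0
[0.4728 0.2896 0.0035] 111.36175986603153 [ 0.0001  0.0001 -1.    ] [ 0.1291 -0.2384  0.6835]
```

```bash
python3 -m jog '[{"wx":0,"wy":0,"wz":0,"dx":0,"dy":0,"dz":0.08,"hand":1},{"wx":0,"wy":0,"wz":0,"dx":0,"dy":0,"dz":0.15,"hand":1},{"wx":0,"wy":0,"wz":0,"dx":0,"dy":0,"dz":0.15,"hand":1},{"wx":0,"wy":0,"wz":0,"dx":0,"dy":0,"dz":0.15,"hand":1},{"wx":0,"wy":0,"wz":-0.0606,"dx":0.0857,"dy":-0.1274,"dz":0,"hand":1}]'
python3 -m jog '[{"wx":0,"wy":0,"wz":-0.0606,"dx":0.0857,"dy":-0.1274,"dz":0,"hand":1},{"wx":0,"wy":0,"wz":0,"dx":0.0857,"dy":-0.1274,"dz":0,"hand":1},{"wx":0,"wy":0,"wz":0,"dx":0.0857,"dy":-0.1274,"dz":0,"hand":1},{"wx":0,"wy":0,"wz":0,"dx":0.0857,"dy":-0.1274,"dz":0,"hand":1},{"wx":0,"wy":0,"wz":0,"dx":0.0857,"dy":-0.1274,"dz":0,"hand":1}]'
python3 -m jog '[{"wx":0,"wy":0,"wz":0,"dx":0.0857,"dy":-0.1274,"dz":0,"hand":1},{"wx":0,"wy":0,"wz":0,"dx":0,"dy":0,"dz":-0.12,"hand":1},{"wx":0,"wy":0,"wz":0,"dx":0,"dy":0,"dz":-0.12,"hand":1},{"wx":0,"wy":0,"wz":0,"dx":0,"dy":0,"dz":0,"hand":1},{"wx":0,"wy":0,"wz":0,"dx":0,"dy":0,"dz":0,"hand":1}]'
python3 st.py
```

```text
clock: 18.78
tool_pos: [0.4926, 0.2693, 0.1429]
eef_rot: [-0.131, 0.991, 0.008, 0.004]
contact_force: [1.2, 2.2, -0.9]
opening: 0.192
finger_force: 40.0
clock: 19.2
tool_pos: [0.6017, 0.0966, 0.1358]
eef_rot: [-0.065, 0.998, -0.0, -0.0]
contact_force: [0.1, 0.1, -2.6]
opening: 0.19
finger_force: 40.0
clock: 19.62
tool_pos: [0.6209, 0.0667, 0.0746]
eef_rot: [-0.066, 0.998, -0.0, -0.002]
contact_force: [0.4, 0.3, -1.3]
opening: 0.19
finger_force: 40.0
[0.6225 0.0675 0.0765] 97.53482975859583 [ 0.0026  0.0011 -1.    ] [-0.2011 -0.4106 -2.9411]
```

```bash
python3 -m jog '[{"wx":0,"wy":0,"wz":0,"dx":0,"dy":-0.003,"dz":-0.09,"hand":1},{"wx":0,"wy":0,"wz":0,"dx":0,"dy":0,"dz":-0.07,"hand":1},{"wx":0,"wy":0,"wz":0,"dx":0,"dy":0,"dz":-0.03,"hand":1},{"wx":0,"wy":0,"wz":0,"dx":0,"dy":0,"dz":0,"hand":1},{"wx":0,"wy":0,"wz":0,"dx":0,"dy":0,"dz":0,"hand":1}]'
python3 st.py
```

```text
clock: 20.23
tool_pos: [0.6232, 0.0664, 0.0293]
eef_rot: [-0.065, 0.998, 0.0, 0.0]
contact_force: [0.4, -0.5, -0.9]
opening: 0.189
finger_force: 40.0
[0.6235 0.0664 0.0297] 97.4850845310059 [ 0.0022  0.0006 -1.    ] [-0.0028 -0.0422 -1.487 ]
```

```bash
python3 -m jog '[{"wx":0,"wy":0,"wz":0,"dx":-0.003,"dy":0,"dz":-0.03,"hand":1},{"wx":0,"wy":0,"wz":0,"dx":0,"dy":0,"dz":-0.02,"hand":1},{"wx":0,"wy":0,"wz":0,"dx":0,"dy":0,"dz":-0.012,"hand":1},{"wx":0,"wy":0,"wz":0,"dx":0,"dy":0,"dz":-0.004,"hand":1},{"wx":0,"wy":0,"wz":0,"dx":0,"dy":0,"dz":0,"hand":1}]'
python3 st.py
```

```text
clock: 20.85
tool_pos: [0.6217, 0.0658, 0.0134]
eef_rot: [-0.065, 0.998, -0.0, -0.0]
contact_force: [-3.3, -1.6, 11.7]
opening: 0.19
finger_force: 40.0
[0.6217 0.0658 0.0134] 97.47219828699681 [-0.0002 -0.0009 -1.    ] [-4.6678 -0.3601 12.5652]
```

```bash
python3 -m jog '[{"wx":0,"wy":0,"wz":0,"dx":0,"dy":0,"dz":0.006,"hand":0.71},{"wx":0,"wy":0,"wz":0,"dx":0,"dy":0,"dz":0,"hand":0.71},{"wx":0,"wy":0,"wz":0,"dx":0,"dy":0,"dz":0.03,"hand":0.71},{"wx":0,"wy":0,"wz":0,"dx":0,"dy":0,"dz":0.14,"hand":0.71},{"wx":0,"wy":0,"wz":0,"dx":0,"dy":0,"dz":0.16,"hand":0.6}]'
python3 -m jog '[{"wx":0,"wy":0,"wz":0,"dx":0.06,"dy":-0.04,"dz":0.14,"hand":0.5},{"wx":0,"wy":0,"wz":0,"dx":0.06,"dy":-0.04,"dz":0.14,"hand":0.5},{"wx":0,"wy":0,"wz":0,"dx":0.06,"dy":-0.04,"dz":0.08,"hand":0.5},{"wx":0,"wy":0,"wz":0,"dx":0,"dy":0,"dz":0,"hand":0.5},{"wx":0,"wy":0,"wz":0,"dx":0,"dy":0,"dz":0,"hand":0.5}]'
python3 look.py w8 micrometer loupe gauge 2>&1 | grep -v WARN
python3 - <<'E'
from fit import *
np.set_printoptions(precision=4,suppress=True)
print(np.array(r.get_state()["q"]))
c=dict(np.load("pics/w8.npz"))
mk=cv2.imread("pics/w8_micrometer0.png",0)>100
for q in fit(c,"micrometer",mk,(.60,.055),z=.01,yaws=[-20,10,190]): print(np.array(q))
E
```

```text
clock: 21.47
tool_pos: [0.6198, 0.0655, 0.0946]
eef_rot: [-0.065, 0.998, -0.0, -0.003]
contact_force: [1.3, 0.1, -0.1]
opening: 0.341
finger_force: 0.0
clock: 21.88
tool_pos: [0.6678, 0.0352, 0.187]
eef_rot: [-0.064, 0.998, 0.0, 0.001]
contact_force: [-0.6, -0.3, -1.2]
opening: 0.501
finger_force: 0.0
(array([0.666 , 0.036 , 0.1853]), np.float64(97.46687367342345), array([-0.0017,  0.0002, -1.    ]))
micrometer 0 0.63 [276  65 321 183] 2671 [0.5914 0.0542 0.01  ]
loupe 0 0.67 [453 163 536 224] 3601 [0.6431 0.2704 0.01  ]
loupe 1 0.64 [533  95 560 137] 965 [0.5582 0.302  0.01  ]
loupe 2 0.5 [546 183 560 211] 202 [0.6364 0.3441 0.01  ]
gauge 0 0.91 [177  74 238 173] 3554 [ 0.6142 -0.0393  0.01  ]
[ 0.1126  0.8385 -0.4672  1.4692  0.4265  0.9401  1.2272]
[0.2312 0.6006 0.0553 8.2623]
[0.2321 0.6004 0.0552 8.0136]
[  0.6419   0.5831   0.0417 193.414 ]
```

View pics/w8.png

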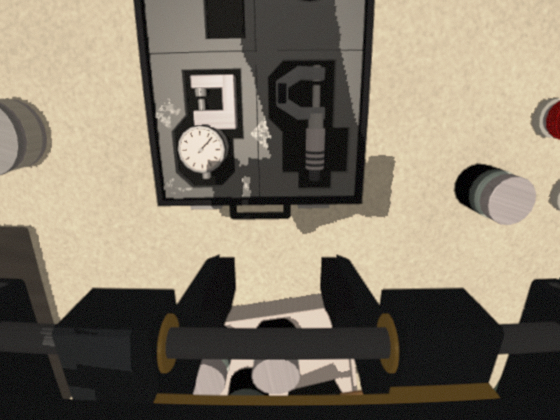

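w8: gauge (202,147) and micrometer (312,115) both lie in their cutouts. Square next, turning the wrist so that joint 7 stays mid-range.

```bash
python3 -m jog '[{"wx":0,"wy":0,"wz":0.0575,"dx":-0.0405,"dy":-0.1197,"dz":0,"hand":0.5},{"wx":0,"wy":0,"wz":0.0575,"dx":-0.0405,"dy":-0.1197,"dz":0,"hand":0.5},{"wx":0,"wy":0,"wz":0.0575,"dx":-0.0405,"dy":-0.1197,"dz":0,"hand":0.5},{"wx":0,"wy":0,"wz":0.0575,"dx":-0.0405,"dy":-0.1197,"dz":0,"hand":0.5},{"wx":0,"wy":0,"wz":0.0575,"dx":-0.0405,"dy":-0.1197,"dz":0,"hand":0.5}]'
python3 -m jog '[{"wx":0,"wy":0,"wz":0.0575,"dx":-0.0405,"dy":-0.1197,"dz":0,"hand":0.5},{"wx":0,"wy":0,"wz":0.0575,"dx":-0.0405,"dy":-0.1197,"dz":0,"hand":0.5},{"wx":0,"wy":0,"wz":0.0575,"dx":-0.0405,"dy":-0.1197,"dz":0,"hand":0.5},{"wx":0,"wy":0,"wz":0.0575,"dx":-0.0405,"dy":-0.1197,"dz":0,"hand":0.5},{"wx":0,"wy":0,"wz":0.0575,"dx":-0.0405,"dy":-0.1197,"dz":0,"hand":0.5}]'
python3 -m jog '[{"wx":0,"wy":0,"wz":0.0575,"dx":-0.0405,"dy":-0.1197,"dz":0,"hand":0.5},{"wx":0,"wy":0,"wz":0.0575,"dx":-0.0405,"dy":-0.1197,"dz":0,"hand":0.5},{"wx":0,"wy":0,"wz":0.0575,"dx":-0.0405,"dy":-0.1197,"dz":0,"hand":0.5},{"wx":0,"wy":0,"wz":0.0575,"dx":-0.0405,"dy":-0.1197,"dz":0,"hand":0.5},{"wx":0,"wy":0,"wz":0.0575,"dx":-0.0405,"dy":-0.1197,"dz":0,"hand":0.5}]'
python3 -m jog '[{"wx":0,"wy":0,"wz":0,"dx":0,"dy":0,"dz":-0.16,"hand":0.5},{"wx":0,"wy":0,"wz":0,"dx":0,"dy":0,"dz":-0.16,"hand":0.5},{"wx":0,"wy":0,"wz":0,"dx":0,"dy":0,"dz":-0.12,"hand":0.5},{"wx":0,"wy":0,"wz":0,"dx":0,"dy":0,"dz":0,"hand":0.5},{"wx":0,"wy":0,"wz":0,"dx":0,"dy":0,"dz":0,"hand":0.5}]'
python3 st.py; python3 -c "
from h import *
print(r.get_state()['q'])"
```

```text
clock: 22.5
tool_pos: [0.6146, -0.114, 0.1847]
eef_rot: [-0.349, 0.937, 0.001, -0.001]
contact_force: [-0.2, -0.2, -0.8]
opening: 0.499
finger_force: 0.0
clock: 22.92
tool_pos: [0.5642, -0.2636, 0.1848]
eef_rot: [-0.6, 0.8, 0.001, -0.001]
contact_force: [0.4, 0.8, -0.4]
opening: 0.5
finger_force: 0.0
clock: 23.33
tool_pos: [0.4938, -0.3158, 0.1451]
eef_rot: [0.749, -0.662, 0.017, 0.026]
contact_force: [0.2, 0.3, -1.8]
opening: 0.504
finger_force: 0.0
clock: 23.75
tool_pos: [0.4979, -0.3088, 0.0416]
eef_rot: [0.752, -0.659, 0.019, 0.021]
contact_force: [1.1, 0.1, -0.0]
opening: 0.501
finger_force: 0.0
[ 0.4995 -0.3093  0.0439] -172.5195253811886 [ 0.0064 -0.0596 -0.9982] [-0.4962  0.0847 -0.504 ]
[ 1.08365973  1.3323561  -1.37271694  1.81091456  1.43199207  1.35965426
  2.57975031]
```

Joint 7 ran to its end that way, so I go up and turn back the other way.

```bash
python3 -m jog '[{"wx":0,"wy":0,"wz":-0.04,"dx":0,"dy":0,"dz":0.14,"hand":0.5},{"wx":0,"wy":0,"wz":-0.06,"dx":0,"dy":0,"dz":0.14,"hand":0.5},{"wx":0,"wy":0,"wz":-0.06,"dx":0,"dy":0,"dz":0.14,"hand":0.5},{"wx":0,"wy":0,"wz":-0.06,"dx":0,"dy":0,"dz":0.14,"hand":0.5},{"wx":0,"wy":0,"wz":-0.06,"dx":0,"dy":0,"dz":0,"hand":0.5}]'
python3 -m jog '[{"wx":0,"wy":0,"wz":-0.06,"dx":0,"dy":0,"dz":0,"hand":0.5},{"wx":0,"wy":0,"wz":-0.06,"dx":0,"dy":0,"dz":0,"hand":0.5},{"wx":0,"wy":0,"wz":-0.06,"dx":0,"dy":0,"dz":0,"hand":0.5},{"wx":0,"wy":0,"wz":-0.06,"dx":0,"dy":0,"dz":0,"hand":0.5},{"wx":0,"wy":0,"wz":-0.06,"dx":0,"dy":0,"dz":0,"hand":0.5}]'
python3 -m jog '[{"wx":0,"wy":0,"wz":-0.06,"dx":0,"dy":0,"dz":0,"hand":0.5},{"wx":0,"wy":0,"wz":-0.06,"dx":0,"dy":0,"dz":0,"hand":0.5},{"wx":0,"wy":0,"wz":-0.06,"dx":0,"dy":0,"dz":0,"hand":0.5},{"wx":0,"wy":0,"wz":-0.06,"dx":0,"dy":0,"dz":0,"hand":0.5},{"wx":0,"wy":0,"wz":-0.06,"dx":0,"dy":0,"dz":0,"hand":0.5}]'
python3 -m jog '[{"wx":0,"wy":0,"wz":-0.06,"dx":0,"dy":0,"dz":0,"hand":0.5},{"wx":0,"wy":0,"wz":-0.06,"dx":0,"dy":0,"dz":0,"hand":0.5},{"wx":0,"wy":0,"wz":0,"dx":0,"dy":0,"dz":0,"hand":0.5}]'
python3 st.py; python3 -c "
from h import *
print(r.get_state()['q'])"
```

```text
clock: 24.37
tool_pos: [0.5033, -0.3091, 0.1926]
eef_rot: [-0.537, 0.843, -0.019, -0.021]
contact_force: [1.1, 1.0, 0.3]
opening: 0.498
finger_force: 0.0
clock: 24.78
tool_pos: [0.4996, -0.3098, 0.1852]
eef_rot: [-0.264, 0.964, -0.006, -0.028]
contact_force: [0.0, 0.5, 0.2]
opening: 0.501
finger_force: 0.0
clock: 25.2
tool_pos: [0.4996, -0.3097, 0.1851]
eef_rot: [0.032, 0.999, 0.003, -0.028]
contact_force: [0.3, -0.4, -0.2]
opening: 0.496
finger_force: 0.0
clock: 25.45
tool_pos: [0.4995, -0.3102, 0.1851]
eef_rot: [0.151, 0.988, 0.006, -0.027]
contact_force: [-0.3, -0.4, -0.2]
opening: 0.502
finger_force: 0.0
[ 0.4994 -0.3101  0.1847] 72.93755124164122 [-0.0537  0.0212 -0.9983] [-0.2561  0.1648  0.1842]
[ 1.04580839  0.9904658  -1.17794749  1.65399232  0.93631181  1.24031302
  0.91438388]
```

```bash
python3 -m jog '[{"wx":-0.0106,"wy":-0.0268,"wz":0,"dx":0,"dy":0,"dz":0,"hand":0.5},{"wx":0,"wy":0,"wz":-0.0548,"dx":0.007,"dy":-0.0457,"dz":0,"hand":0.5},{"wx":0,"wy":0,"wz":-0.0548,"dx":0.007,"dy":-0.0457,"dz":0,"hand":0.5},{"wx":0,"wy":0,"wz":-0.0548,"dx":0.007,"dy":-0.0457,"dz":0,"hand":0.5},{"wx":0,"wy":0,"wz":-0.0548,"dx":0.007,"dy":-0.0457,"dz":0,"hand":0.5}]'
python3 -m jog '[{"wx":0,"wy":0,"wz":-0.0548,"dx":0.007,"dy":-0.0457,"dz":0,"hand":0.5},{"wx":0,"wy":0,"wz":-0.0548,"dx":0.007,"dy":-0.0457,"dz":0,"hand":0.5},{"wx":0,"wy":0,"wz":-0.0548,"dx":0.007,"dy":-0.0457,"dz":0,"hand":0.5},{"wx":0,"wy":0,"wz":-0.0548,"dx":0.007,"dy":-0.0457,"dz":0,"hand":0.5},{"wx":0,"wy":0,"wz":-0.0548,"dx":0.007,"dy":-0.0457,"dz":0,"hand":0.5}]'
python3 -m jog '[{"wx":0,"wy":0,"wz":0,"dx":0,"dy":0,"dz":0,"hand":0.5},{"wx":0,"wy":0,"wz":0,"dx":0,"dy":0,"dz":0,"hand":0.5}]'
python3 look.py w9 square 2>&1 | grep -v WARN
python3 st.py; python3 -c "
from fit import *
print(r.get_state()['q'])
import os
c=dict(np.load('pics/w9.npz'))
f='pics/w9_square0.png'
print(fit(c,'square',cv2.imread(f,0)>100,(.536,-.40),yaws=[10,30]) if os.path.exists(f) else 'none')"
```

```text
clock: 26.07
tool_pos: [0.5059, -0.3561, 0.1832]
eef_rot: [0.362, 0.932, 0.001, -0.001]
contact_force: [1.2, 0.6, 0.5]
opening: 0.498
finger_force: 0.0
clock: 26.48
tool_pos: [0.5148, -0.4132, 0.1831]
eef_rot: [0.601, 0.799, 0.001, -0.001]
contact_force: [0.3, 0.0, 0.3]
opening: 0.499
finger_force: 0.0
clock: 26.65
tool_pos: [0.5145, -0.4128, 0.1829]
eef_rot: [0.598, 0.801, 0.001, -0.001]
contact_force: [0.3, 0.8, -0.6]
opening: 0.501
finger_force: 0.0
(array([ 0.5146, -0.412 ,  0.183 ]), np.float64(16.576313114670448), array([ 0.0001,  0.0027, -1.    ]))
square 0 0.88 [267 150 352 220] 2435 [ 0.5306 -0.3902  0.01  ]
[ 0.5147 -0.4118  0.183 ] 16.531473276223192 [ 0.      0.0025 -1.    ] [-0.0286 -0.0711  0.0912]
[ 1.06489177  0.96323048 -0.97411278  1.48270742  0.83711421  1.14886595
  0.22593415]
[(np.float64(0.03597989949748748), np.float64(0.5354929450937181), np.float64(-0.40135764595357615), np.float64(16.02806431777456)), (np.float64(0.03617959510924029), np.float64(0.5355626890859673), np.float64(-0.40135150285802396), np.float64(15.951017078588453))]
```

```bash
python3 -m jog '[{"wx":0,"wy":0,"wz":0,"dx":0,"dy":0,"dz":-0.15,"hand":0.5},{"wx":0,"wy":0,"wz":0,"dx":0,"dy":0,"dz":-0.15,"hand":0.5},{"wx":0,"wy":0,"wz":0,"dx":0,"dy":0,"dz":-0.15,"hand":0.5},{"wx":0,"wy":0,"wz":0,"dx":0,"dy":0,"dz":-0.11,"hand":0.5},{"wx":0,"wy":0,"wz":0,"dx":0,"dy":0,"dz":0,"hand":0.5}]'
python3 st.py
```

```text
clock: 27.37
tool_pos: [0.5104, -0.4114, 0.0369]
eef_rot: [0.599, 0.801, -0.0, -0.006]
contact_force: [-1.0, 0.6, -0.4]
opening: 0.502
finger_force: 0.0
[ 0.5134 -0.4121  0.0412] 16.374041900688272 [ 0.0025  0.0018 -1.    ] [-0.5092 -0.3936 -0.6828]
```

```bash
python3 -m jog '[{"wx":0,"wy":0,"wz":0,"dx":0,"dy":0,"dz":-0.08,"hand":0.5},{"wx":0,"wy":0,"wz":0,"dx":0,"dy":0,"dz":-0.066,"hand":0.5},{"wx":0,"wy":0,"wz":0,"dx":0,"dy":0,"dz":0,"hand":0.5},{"wx":0,"wy":0,"wz":0,"dx":0,"dy":0,"dz":0,"hand":0.5}]'
python3 -m jog '[{"wx":0,"wy":0,"wz":0,"dx":0,"dy":0,"dz":0,"hand":1},{"wx":0,"wy":0,"wz":0,"dx":0,"dy":0,"dz":0,"hand":1},{"wx":0,"wy":0,"wz":0,"dx":0,"dy":0,"dz":0,"hand":1},{"wx":0,"wy":0,"wz":0,"dx":0,"dy":0,"dz":0,"hand":1},{"wx":0,"wy":0,"wz":0,"dx":0,"dy":0,"dz":0,"hand":1}]' 40
python3 st.py
```

```text
clock: 27.9
tool_pos: [0.5143, -0.413, 0.0065]
eef_rot: [0.6, 0.8, 0.001, -0.001]
contact_force: [0.3, -0.4, -0.2]
opening: 0.503
finger_force: 0.0
clock: 28.32
tool_pos: [0.515, -0.4132, 0.0071]
eef_rot: [0.6, 0.8, 0.001, -0.0]
contact_force: [-0.8, 0.1, 2.6]
opening: 0.199
finger_force: 40.0
[ 0.5149 -0.4132  0.0071] 16.30545845295403 [ 0.0008  0.0014 -1.    ] [-0.1069 -0.0713  4.7191]
```

```bash
python3 -m jog '[{"wx":0,"wy":0,"wz":0,"dx":0,"dy":0,"dz":0.08,"hand":1},{"wx":0,"wy":0,"wz":0,"dx":0,"dy":0,"dz":0.15,"hand":1},{"wx":0,"wy":0,"wz":0,"dx":0,"dy":0,"dz":0.15,"hand":1},{"wx":0,"wy":0,"wz":0,"dx":0,"dy":0,"dz":0.1,"hand":1},{"wx":0,"wy":0,"wz":-0.0384,"dx":-0.0256,"dy":0.1545,"dz":0,"hand":1}]'
python3 -m jog '[{"wx":0,"wy":0,"wz":-0.0384,"dx":-0.0256,"dy":0.1545,"dz":0,"hand":1},{"wx":0,"wy":0,"wz":0,"dx":-0.0256,"dy":0.1545,"dz":0,"hand":1},{"wx":0,"wy":0,"wz":0,"dx":-0.0256,"dy":0.1545,"dz":0,"hand":1},{"wx":0,"wy":0,"wz":0,"dx":-0.0256,"dy":0.1545,"dz":0,"hand":1},{"wx":0,"wy":0,"wz":0,"dx":-0.0256,"dy":0.1545,"dz":0,"hand":1}]'
python3 -m jog '[{"wx":0,"wy":0,"wz":0,"dx":-0.0256,"dy":0.1545,"dz":0,"hand":1},{"wx":0,"wy":0,"wz":0,"dx":-0.0256,"dy":0.1545,"dz":0,"hand":1},{"wx":0,"wy":0,"wz":0,"dx":-0.0256,"dy":0.1545,"dz":0,"hand":1},{"wx":0,"wy":0,"wz":0,"dx":0,"dy":0,"dz":0,"hand":1},{"wx":0,"wy":0,"wz":0,"dx":0,"dy":0,"dz":0,"hand":1}]'
python3 st.py; python3 -c "
from h import *
print(r.get_state()['q'],r.get_state()['opening'])"
```

```text
clock: 28.93
tool_pos: [0.5115, -0.3838, 0.1312]
eef_rot: [0.635, 0.773, 0.0, 0.007]
contact_force: [0.6, -1.2, -3.6]
opening: 0.2
finger_force: 40.0
clock: 29.35
tool_pos: [0.4749, -0.1799, 0.1262]
eef_rot: [0.66, 0.752, 0.001, -0.001]
contact_force: [0.7, 0.4, -1.7]
opening: 0.198
finger_force: 40.0
clock: 29.77
tool_pos: [0.4567, -0.0628, 0.1267]
eef_rot: [0.657, 0.754, 0.001, -0.001]
contact_force: [-0.4, -0.4, -3.0]
opening: 0.204
finger_force: 40.0
[ 0.4568 -0.0653  0.1263] 7.597826794245572 [-0.0006  0.0006 -1.    ] [-0.0833 -1.3716 -1.296 ]
[ 0.54789374  0.81246358 -0.83746988  2.12879675  1.02571085  0.68149972
 -0.884194  ] 0.1946950610981562
```

```bash
python3 -m jog '[{"wx":0,"wy":0,"wz":0,"dx":0,"dy":0,"dz":-0.13,"hand":1},{"wx":0,"wy":0,"wz":0,"dx":0,"dy":0,"dz":-0.13,"hand":1},{"wx":0,"wy":0,"wz":0,"dx":0,"dy":0,"dz":-0.08,"hand":1},{"wx":0,"wy":0,"wz":0,"dx":0,"dy":0,"dz":0,"hand":1},{"wx":0,"wy":0,"wz":0,"dx":0,"dy":0,"dz":0,"hand":1}]'
python3 st.py
```

```text
clock: 30.38
tool_pos: [0.4565, -0.0664, 0.0409]
eef_rot: [0.66, 0.751, 0.0, -0.001]
contact_force: [-0.2, -0.0, -2.1]
opening: 0.194
finger_force: 40.0
[ 0.4573 -0.066   0.042 ] 7.423016049816756 [ 0.0026  0.002  -1.    ] [ 0.365  -0.0328 -1.027 ]
```

```bash
python3 -m jog '[{"wx":0,"wy":0,"wz":0,"dx":0,"dy":0,"dz":-0.04,"hand":1},{"wx":0,"wy":0,"wz":0,"dx":0,"dy":0,"dz":-0.025,"hand":1},{"wx":0,"wy":0,"wz":0,"dx":0,"dy":0,"dz":-0.02,"hand":1},{"wx":0,"wy":0,"wz":0,"dx":0,"dy":0,"dz":-0.012,"hand":1},{"wx":0,"wy":0,"wz":0,"dx":0,"dy":0,"dz":0,"hand":1}]'
python3 st.py
```

```text
clock: 31.0
tool_pos: [0.4571, -0.0655, 0.0173]
eef_rot: [0.659, 0.752, 0.001, -0.0]
contact_force: [0.3, 0.8, -2.8]
opening: 0.199
finger_force: 40.0
[ 0.4572 -0.0654  0.0175] 7.505632403025093 [ 0.0009  0.0019 -1.    ] [-0.4353  0.1831 -1.7615]
```

```bash
python3 -m jog '[{"wx":0,"wy":0,"wz":0,"dx":0,"dy":0,"dz":-0.006,"hand":1},{"wx":0,"wy":0,"wz":0,"dx":0,"dy":0,"dz":-0.004,"hand":1},{"wx":0,"wy":0,"wz":0,"dx":0,"dy":0,"dz":0,"hand":1}]'
python3 st.py
```

```text
clock: 31.45
tool_pos: [0.4573, -0.0654, 0.0169]
eef_rot: [0.659, 0.752, 0.001, 0.001]
contact_force: [-3.5, -1.2, 21.9]
opening: 0.201
finger_force: 40.0
[ 0.4573 -0.0653  0.0169] 7.562325639701866 [ 0.0028  0.0005 -1.    ] [-2.8227 -0.9633 21.2728]
```

Seated. I release within the notch width, lift, and then look from beyond the case.

```bash
python3 -m jog '[{"wx":0,"wy":0,"wz":0,"dx":0,"dy":0,"dz":0.008,"hand":0.68},{"wx":0,"wy":0,"wz":0,"dx":0,"dy":0,"dz":0,"hand":0.68},{"wx":0,"wy":0,"wz":0,"dx":0,"dy":0,"dz":0.03,"hand":0.68},{"wx":0,"wy":0,"wz":0,"dx":0,"dy":0,"dz":0.14,"hand":0.68},{"wx":0,"wy":0,"wz":0,"dx":0,"dy":0,"dz":0.16,"hand":0.6}]'
python3 -m jog '[{"wx":0,"wy":0,"wz":0.055,"dx":0,"dy":0.02,"dz":0.16,"hand":0.5},{"wx":0,"wy":0,"wz":0.055,"dx":0.04,"dy":0.02,"dz":0.14,"hand":0.5},{"wx":0,"wy":0,"wz":0.055,"dx":0.12,"dy":0.02,"dz":0,"hand":0.5},{"wx":0,"wy":0,"wz":0.055,"dx":0.12,"dy":0.02,"dz":0,"hand":0.5},{"wx":0,"wy":0,"wz":0.055,"dx":0.12,"dy":0.02,"dz":0,"hand":0.5}]'
python3 -m jog '[{"wx":0,"wy":0,"wz":0.055,"dx":0.1,"dy":0.02,"dz":0,"hand":0.5},{"wx":0,"wy":0,"wz":0.055,"dx":0,"dy":0.02,"dz":0,"hand":0.5},{"wx":0,"wy":0,"wz":0.055,"dx":0,"dy":0.02,"dz":0,"hand":0.5},{"wx":0,"wy":0,"wz":0.055,"dx":0,"dy":0.02,"dz":0,"hand":0.5},{"wx":0,"wy":0,"wz":0.055,"dx":0,"dy":0,"dz":0,"hand":0.5}]'
python3 -m jog '[{"wx":0,"wy":0,"wz":0.055,"dx":0,"dy":0,"dz":0,"hand":0.5},{"wx":0,"wy":0,"wz":0.055,"dx":0,"dy":0,"dz":0,"hand":0.5},{"wx":0,"wy":0,"wz":0.055,"dx":0,"dy":0,"dz":0,"hand":0.5},{"wx":0,"wy":0,"wz":0.055,"dx":0,"dy":0,"dz":0,"hand":0.5},{"wx":0,"wy":0,"wz":0,"dx":0,"dy":0,"dz":0,"hand":0.5}]'
python3 look.py w10 square loupe ink_jar 2>&1 | grep -v WARN
python3 - <<'E'
from fit import *
import glob
np.set_printoptions(precision=4,suppress=True)
c=dict(np.load("pics/w10.npz"))
for n,x0,z in (("square",(.48,-.057),.01),("loupe",(.467,.038),.01)):
  for f in sorted(glob.glob(f"pics/w10_{n}*.png")):
    for zz in ((z,z+.008) if n=="loupe" else (z,)):
      print(f,zz,np.array(fit(c,n,cv2.imread(f,0)>100,x0,z=zz,yaws=[8])[0]))
im=cv2.imread("pics/w10.png");cv2.imwrite("pics/w10v.png",cv2.resize(im[:270],None,fx=1.4,fy=1.4))
E
```

```text
clock: 32.07
tool_pos: [0.4556, -0.065, 0.0986]
eef_rot: [0.659, 0.752, -0.0, -0.003]
contact_force: [1.8, -1.2, 0.3]
opening: 0.373
finger_force: 0.0
clock: 32.48
tool_pos: [0.5584, -0.0416, 0.1711]
eef_rot: [0.434, 0.901, 0.001, 0.0]
contact_force: [0.1, 0.2, -0.4]
opening: 0.498
finger_force: 0.0
clock: 32.9
tool_pos: [0.582, -0.0198, 0.17]
eef_rot: [0.171, 0.985, 0.001, -0.001]
contact_force: [-0.6, 0.3, 0.3]
opening: 0.5
finger_force: 0.0
clock: 33.32
tool_pos: [0.5819, -0.0212, 0.1696]
eef_rot: [-0.046, 0.999, 0.001, -0.001]
contact_force: [-0.2, 0.3, -0.3]
opening: 0.505
finger_force: 0.0
(array([ 0.5819, -0.0212,  0.1697]), np.float64(94.94250203414721), array([-0.002 ,  0.0013, -1.    ]))
square 0 0.92 [205  38 285 137] 3671 [ 0.473 -0.049  0.01 ]
loupe 0 0.66 [330  43 392 100] 2658 [0.4637 0.0456 0.01  ]
ink_jar 0 0.72 [489 242 557 299] 2377 [0.6418 0.2605 0.01  ]
pics/w10_square0.png 0.01 [ 0.0346  0.4795 -0.0574  6.5829]
pics/w10_loupe0.png 0.01 [ 0.0347  0.4681  0.0378 10.2492]
pics/w10_loupe0.png 0.018000000000000002 [ 0.0793  0.4695  0.0358 16.8143]
```

View pics/w10v.png

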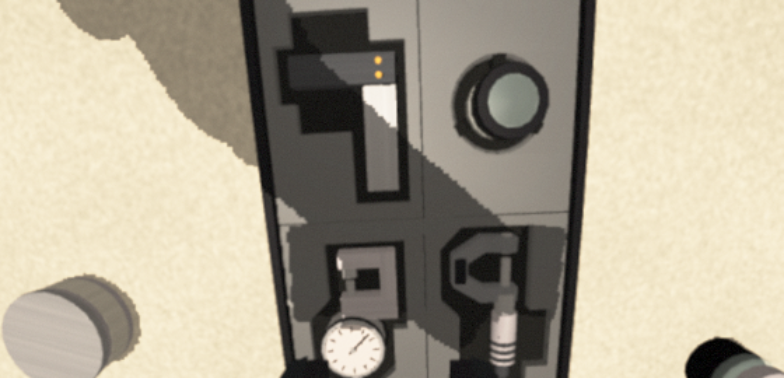

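w10: all four lie in their own cutouts. The loupe's height fit matches the cutout floor, and it was pressed with 17 N, more than the 8 N the grips need.

```bash
python3 -c "
from plant import r
print(r.finish_job())"
```

```text
the job is handed in; nothing more can be done
None
```

The loupe, dial gauge, micrometer and square are each seated on the floor of their own cutout in the case, the ink jar, roller and red look-alikes were never touched, and the job was handed in at about 33 s (the judge's result was not shown).

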